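Demould cast-stone discs and clamp them flat in the screw press

TASK

Draw the press tray out, lift every cast-stone disc out of the mould and lay them one on another in a neat stack centred on the ring marked on the tray, same way up, then put the eight-sided wooden pressing board centred on top. Slide the tray fully home under the press and turn the T-handle clockwise until you feel the resistance rise and the stack is clamped: about a third of a turn past the first touch, and no more than half a turn. Leave it clamped, and do not disturb the tape measure, filling knife or tin.

Things in the scene. Friction and masses are not known exactly. Their poses are not given: they have to be found in the camera images.
- mould: Fixed black rubber casting mould, 200 x 170 x 16 mm (its x, y, z), origin at the centre of its underside. Four open round cavities 69 mm wide and 4 mm deep, centred at x = -50 or +50 mm, y = -40 or +40 mm in its frame; two to four of them hold a disc.
- disc_a: Cast-stone disc (reddish, loose, 0.06 to 0.13 kg), 66 mm across and 12 mm thick, origin at the centre of its underside, z up. Starts in a mould cavity with its upper 8 mm standing proud of the mould. May be absent.
- disc_b: Cast-stone disc (reddish, loose, 0.06 to 0.13 kg), 66 mm across and 12 mm thick, origin at the centre of its underside, z up. Starts in a mould cavity with its upper 8 mm standing proud of the mould. May be absent.
- disc_c: Cast-stone disc (reddish, loose, 0.06 to 0.13 kg), 66 mm across and 12 mm thick, origin at the centre of its underside, z up. Starts in a mould cavity with its upper 8 mm standing proud of the mould. May be absent.
- disc_d: Cast-stone disc (reddish, loose, 0.06 to 0.13 kg), 66 mm across and 12 mm thick, origin at the centre of its underside, z up. Starts in a mould cavity with its upper 8 mm standing proud of the mould. May be absent.
- board: Loose eight-sided wooden pressing board (regular octagon), 64 mm across its flats and 16 mm thick, about 60 g, origin at the centre of its underside, flats square to its x and y and to the diagonals between them, z up (either face may lie up in the stack). Starts on the bench.
- press: Fixed grey steel screw press, origin on the bench under the screw axis. Base 278 mm wide along its x, from y = -135 to +300 mm, 20 mm high. Two posts at x = -127 and +127 mm (24 x 40 mm) carry a crossbeam along its x, 50 mm wide, its top 175 mm above the bench. The tray slides along the press's y.
- tray_center (a point): Centre of the ring (69 mm across) marked on the tray's flat top, 30 mm above the bench: where the stack goes. Axes as the press. The steel tray spans 105 mm to each side in x, 115 mm behind (-y) and 160 mm ahead (+y) of this point, with a lip 7 mm high round its edge; with the tray home this point is under the screw axis.
- tray_knob (a point): Upper middle of the tray's upright knob, 140 mm along the press's +y from the ring centre, 62 mm above the bench. The knob is 20 mm across from 58 to 70 mm above the bench, over a 16 mm stem. Pull towards the press's +y to draw the tray out; about 2 N of friction, it stays where it is left.
- tray (a joint): How far the tray is drawn out, m: 0 = fully home under the screw, 0.185 = out against its stop. Starts partly out.
- handle_grip (a point): Middle of the T-handle's bar, on the screw axis, 262 mm above the bench at handle 0, sinking as it is turned. The bar is 80 mm long, with a ball on each end, along this frame's x, 12 mm wide (y) and 14 mm high, on a screw rod 12 mm across; free space 80 mm between bar and crossbeam at handle 0.
- handle (a joint): Turn of the T-handle, rad, growing clockwise seen from above (tightening), 0 to 11.7. Each rad lowers screw, handle and platen by 4.775 mm (30 mm a turn). Turning it takes about 0.25 N m while free and stays where it is left; after the platen touches, a stiff spring above it (4 N per mm, preloaded by 4 N) makes the torque rise about 0.09 N m for each rad, the clamping force 19 N for each rad. The screw holds the force when let go (up to about 50 N).
- platen: Origin at the centre of the underside of the round pressing platen (60 mm across, hung on a spring under the screw). Hanging free it is 78 mm above the tray's top at handle 0 and sinks with the handle; once it rests on the board it stays and the spring (24 mm of travel) is compressed.
- tape: Bystander: tape measure, 66 x 36 x 64 mm, origin under its centre. Leave alone.
- knife: Bystander: filling knife lying flat on the bench. Leave alone.
- tin: Bystander: metal tin, 70 mm across, 100 mm high, origin under its centre. Leave alone.
There are look-alikes about, which are no part of the job. What is shaped like the board but black or green is not meant.

How it is judged:
By the outcome, as a careful person would: the job done as asked, in the order asked, and still so for the second after the job is handed in, with the robot touching nothing.
Of disc_a, disc_b, disc_c, disc_d only 2 to 4 are there at a start; the rules pass over those that are not, and their reading is None.
At some moment in a run one of board may be knocked a few centimetres aside while the robot is not near it.
Once in a run the grip may slacken for a moment while it holds something.
It also fails if it takes over 210 s, if anything falls off the work surface, if the arm or the gripper's body presses on something with over 40 N, if the wrist force passes 120 N, or if a joint passes its speed limit or range.

ROBOT

A 7-joint arm with a two-finger parallel gripper is mounted at the origin on the work surface. World frame = base frame: x ahead of the robot, y to its left, z up, the work surface at z = 0. Lengths are in m, angles in rad, forces in N, time in s.
With the tool pointing down it reaches from about 0.425 to 0.925 m from the base axis. Payload 6.8 kg.
Tool frame: the origin (TCP) lies on the centre line of the jaws, within the pads' length; the fingertips stand 19 mm ahead of it and the grasp point (between the pads) is the TCP; z points along the fingers, y is the line along which they close (so a half turn about z gives the same grasp; the last joint's range is limited). The gripper opens to 85 mm and grips with 20 to 120 N. Pads are 22 mm wide; open, the fingers measure 114 mm over their backs; the gripper's body (76 mm by 85 mm) begins 54 mm behind the grasp point. The pads swing forward as they close: fully open they stand 13 mm farther back than shut.
Start: joints at [-1.426, 0.477, 0.022, 1.555, -0.011, 1.109, -0.083], TCP at [0.169, 0.654, 0.228] pointing down, gripper open.
Joint ranges: [-2.96, 2.96], [-0.34, 2.1], [-1.41, 1.46], [0.24, 2.44], [-1.37, 4.51], [0.17, 1.92], [-2.96, 2.96]. Speed limits (rad/s): [2.39, 2.39, 3.14, 3.14, 3.14, 3.14, 3.14].

INTERFACE

Orientations are given as a rotation vector (axis times angle).
In Python, from bench import r gives the robot as it stands. The module is installed in compiled form; this text tells all that it offers.
- The arm moves only by the tool arm_command, never from a script. Its argument "rows" is a list of rows, each an object of numbers: "fingers": the opening, from -1 (shut) to 1 (fully open); "x", "y", "z": the shift along the tool's x, y, z in m; "ax", "ay", "az": the turn, a rotation vector about the tool's x, y, z in degrees. In form: [{"fingers": .., "x": .., "y": .., "z": .., "ax": .., "ay": .., "az": ..}, ...]. A call has 1 to 10 rows; each row shifts and turns the commanded pose from where the row before left it, along the tool's axes as they then stand; what a row does not reach is not made up. A row lasts 1/12 s, in which the tool goes at most 41.7 mm and 7.16 degrees, less where a joint would pass 70% of its speed; a pose out of reach is approached as far as the arm can. A call is refused whole if a number of a shift passes 0.0417 or a number of a turn 7.16, either way. A call with a gripper value outside its range is refused whole. The fingers move at their own pace and stop on an object; "grip_force" is the grip in N (left out, the last holds). Time passes only in rows, so rows that do not move let the fingers close. It gives the time, the measured TCP pose, the force, the opening and the grip force at its end, in the units of the state.
- r.get_obs(): the state, without advancing time (a new reading comes with each control period).
- r.grab_frame(name): name is "scene" or "top" or "wrist"; returns a dict with "frame" (400x640x3 uint8, red, green, blue), "depth" (400x640 float32, m along the optical axis (not along the pixel's ray), 0 where there is no reading), "K" (3x3 intrinsics, pixels), "world_from_camera" (4x4, takes a point from camera to world coordinates). Camera axes: x right, y down, z forward; pixel columns grow to the right and rows downward; lengths in m; the calibration is good to about 2 mm. A picture is of the moment at which its call begins.
- r.hand_in(): hands the job in; it is judged then, once.
The state is a dict: "clock": time; "joints": joint angles; "qvel": joint speeds; "tau": joint torques, N m; "tcp_pos": TCP position; "orientation": TCP orientation; "contact_force": force on the tool from outside, world axes, zero at the start; "moment": the same for the moment, N m; "grip_width": finger opening in m; "gripper_force": force on a finger pad.
Only numpy, scipy, OpenCV 4.12 (cv2) and the standard library are available. Lean on these libraries where they do the work, as an engineer would, in place of code of your own. Each camera call takes 0.05 s, during which the arm holds its last target. There are 200 camera calls.

## Working session

There is one attempt and no reset: what is moved stays moved. The work goes in short steps, Python scripts to look and compute and a tool call to move; the robot and the scene stay as the last step left them, time stands still between calls to the robot, and variables do not carry over. Pictures are saved under pics/ and viewed, at most 14 in all, crops included, and the job is handed in when it is done.

Besides the shell and the picture viewer there is one more tool, called as a command line: name --argument value ..., lists and objects as JSON in quotes. arm_command: Moves the arm, as the interface text tells. Its arguments: {"type":"object","properties":{"rows":{"type":"array"},"grip_force":{"type":"number"}},"required":["rows"]}

```bash
mkdir -p pics
cat > h.py <<'E'
import numpy as np, cv2
from bench import r
from scipy.spatial.transform import Rotation as R
def snap(name,tag):
    f=r.grab_frame(name); np.savez(f'pics/{tag}.npz',**f); cv2.imwrite(f'pics/{tag}.png',f['frame'][:,:,::-1]); return f
def load(tag): return dict(np.load(f'pics/{tag}.npz'))
def pt(f,u,v,z=None):
    K=f['K'];T=f['world_from_camera']
    d=np.array([(u-K[0,2])/K[0,0],(v-K[1,2])/K[1,1],1.])
    w=T[:3,:3]@d
    if z is None:
        p=f['depth'][int(round(v))-1:int(round(v))+2,int(round(u))-1:int(round(u))+2]; return T[:3,3]+w*np.median(p)
    return T[:3,3]+w*(z-T[2,3])/w[2]
def cloud(f):
    K=f['K'];T=f['world_from_camera'];v,u=np.mgrid[:400,:640];D=f['depth']
    P=np.stack([(u-K[0,2])/K[0,0]*D,(v-K[1,2])/K[1,1]*D,D],-1)
    return P@T[:3,:3].T+T[:3,3]
def proj(f,p):
    T=np.linalg.inv(f['world_from_camera']);c=T[:3,:3]@np.array(p)+T[:3,3];q=f['K']@c;return q[:2]/q[2]
def st():
    o=r.get_obs();print({k:np.round(v,4).tolist() for k,v in o.items() if k in('clock','tcp_pos','orientation','contact_force','moment','grip_width','gripper_force','joints')});return o
E
python3 - <<'E'
from h import *
st()
for n in('scene','top'):
    f=snap(n,n+'0');print(n,np.round(f['world_from_camera'],3).tolist(),f['K'].tolist())
a=cv2.imread('pics/scene0.png');b=cv2.imread('pics/top0.png')
E
```

```text
{'clock': 0.0, 'joints': [-1.4261, 0.4778, 0.0223, 1.5564, -0.0115, 1.1093, -0.0831], 'tcp_pos': [0.1687, 0.653, 0.2265], 'orientation': [-0.3959, -3.1165, 0.0029], 'contact_force': [-0.2871, -1.1078, -0.537], 'moment': [0.0095, -0.0442, 0.0061], 'gripper_force': 0.0, 'grip_width': 0.0851}
scene [[-0.605, 0.685, -0.406, 0.993], [0.796, 0.521, -0.308, 0.312], [0.001, -0.509, -0.861, 1.213], [0.0, 0.0, 0.0, 1.0]] [[397.72430017741755, 0.0, 315.9033800905277], [0.0, 397.72430017741755, 204.0577502042103], [0.0, 0.0, 1.0]]
top [[-0.0, -0.991, 0.135, 0.383], [-1.0, 0.001, 0.005, -0.065], [-0.005, -0.135, -0.991, 1.212], [0.0, 0.0, 0.0, 1.0]] [[449.690240635334, 0.0, 316.3526476698943], [0.0, 449.690240635334, 197.71352071221222], [0.0, 0.0, 1.0]]
```

View pics/scene0.png

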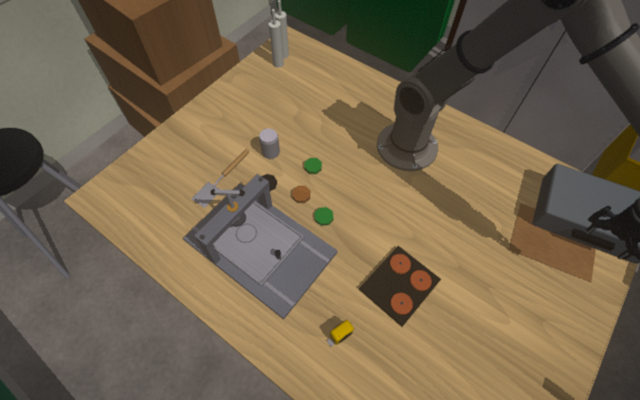

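View pics/top0.png

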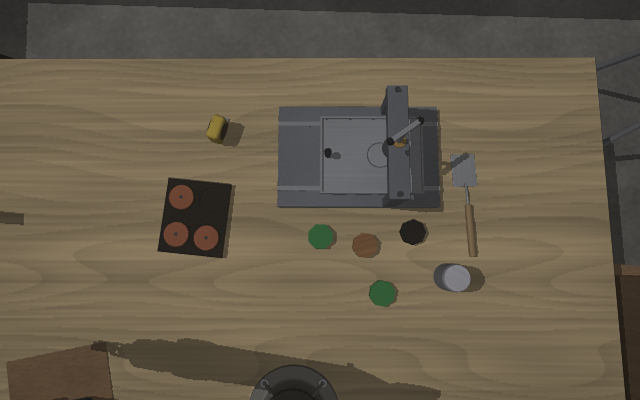

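Scene: three red discs at scene (400,264), (421,280), (402,303). In the top view the press runs along world y, with the knob at (328,153), the ring at (378,155) and the T-bar at (405,131).
Board candidates in the top view: brown (366,246), green (321,236), green (383,293) and black (413,232). I choose the brown one. Next I check it in a crop and measure.

Run:
```python
from h import *
a=load('top0')['frame'][:,:,::-1]
c1=cv2.resize(a[80:260,270:450],(590,590),interpolation=cv2.INTER_CUBIC)
cv2.imwrite('pics/c1.png',c1)
f=load('top0');g=load('scene0')
Pt=cloud(f);Ps=cloud(g)
for nm,F,P in(('top',f,Pt),('scene',g,Ps)):
    im=F['frame'].astype(int);rr,gg,bb=im[...,0],im[...,1],im[...,2]
    hsv=cv2.cvtColor(F['frame'],cv2.COLOR_RGB2HSV)
    # things on bench by height in region
    m=((rr>1.6*gg)&(rr>90)).astype(np.uint8)
    n,l,s,c=cv2.connectedComponentsWithStats(m)
    for i in range(1,n):
        if s[i,4]>100:
            q=P[l==i];print(nm,s[i,4],c[i].round(1),np.median(q,0).round(4),q.min(0).round(3),q.max(0).round(3))
print('board top depth',pt(f,366,246),'scene',pt(g,301,194))
print('handle',pt(f,405,131),pt(f,391,142),pt(f,420,121),'beam',pt(f,398,100),pt(f,401,192))
print('knob',pt(f,328,152),pt(g,276,252))
for u,v in((279,108),(279,206),(440,107),(440,209)):print('base',pt(f,u,v,.02))
```

```text
scene 325 [400.1 263.3] [0.4441 0.2344 0.0228] [0.406 0.201 0.009] [0.993 0.312 1.213]
scene 349 [420.5 279.9] [0.4533 0.3134 0.0234] [0.412 0.28  0.006] [0.993 0.347 1.213]
scene 377 [401.4 303.1] [0.5516 0.3045 0.0232] [0.514 0.27  0.011] [0.993 0.337 1.213]
board top depth [ 0.41719118 -0.18955092  0.01496676] scene [ 0.42767981 -0.18264771  0.01710454]
handle [ 0.65819991 -0.25179552  0.26402218] [ 0.63369865 -0.22087648  0.26422639] [ 0.68045145 -0.28490836  0.26434749] beam [ 0.76116765 -0.25496376  0.17330369] [ 0.537257   -0.2556021   0.17811067]
knob [ 0.6587724  -0.08875782  0.06928584] [ 0.66738165 -0.09022449  0.07049669]
base [0.79471529 0.04455405 0.02      ]
base [0.52329974 0.04151057 0.02      ]
base [ 0.79673819 -0.39779884  0.02      ]
base [ 0.51498666 -0.38735688  0.02      ]
```

View pics/c1.png

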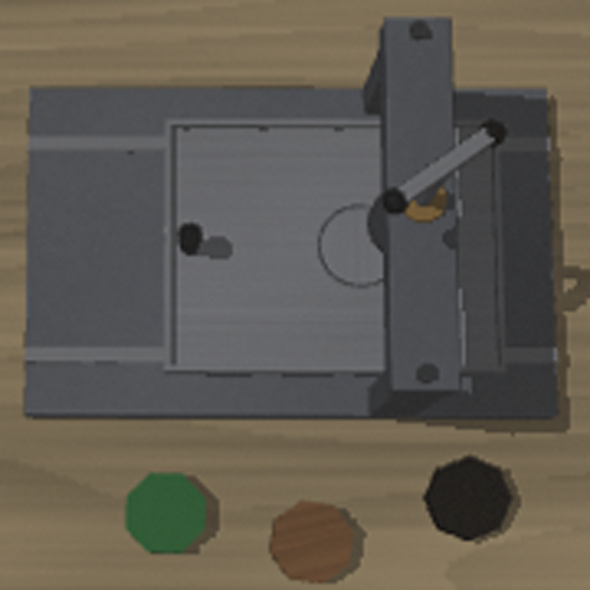

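The crop shows the brown wooden octagon at about (366,246) in the full image, clearly distinct from the green and black ones. Next I refine the press, knob, handle and disc measurements.

```bash
cat > meas.py <<'E'
from h import *
def comps(F,m,amin=60):
    n,l,s,c=cv2.connectedComponentsWithStats(m.astype(np.uint8));P=cloud(F);o=[]
    for i in range(1,n):
        if s[i,4]>amin: o.append((s[i,4],c[i],P[l==i]))
    return o
def circ(F,sel,z):
    # centre of masked pixels projected on plane z, min enclosing + mean
    v,u=np.nonzero(sel);q=np.array([pt(F,a,b,z)[:2] for a,b in zip(u,v)],np.float32)
    return q.mean(0),cv2.minEnclosingCircle(q)
def colour(F,kind):
    h=cv2.cvtColor(F['frame'],cv2.COLOR_RGB2HSV).astype(int);H,S,V=h[...,0],h[...,1],h[...,2]
    if kind=='disc': return ((H<8)|(H>174))&(S>100)&(V>60)
    if kind=='board': return (H<=14)&(S>95)&(V>50)
def blobs(F,kind,z,box,amin=100):
    P=cloud(F);m=colour(F,kind)&(P[...,0]>box[0])&(P[...,0]<box[1])&(P[...,1]>box[2])&(P[...,1]<box[3])
    m=cv2.morphologyEx(m.astype(np.uint8),cv2.MORPH_CLOSE,np.ones((5,5)));n,l,s,c=cv2.connectedComponentsWithStats(m)
    for i in range(1,n):
        if s[i,4]>amin:
            mn,(cc,rad)=circ(F,l==i,z);print(kind,s[i,4],c[i].round(1),'mean',mn.round(4),'enc',np.round(cc,4),round(rad,4),'z',np.median(P[l==i][:,2]).round(4))
E
python3 - <<'E'
from meas import *
for n in('top0','scene0'):
    f=load(n);P=cloud(f);print(n)
    blobs(f,'disc',.024,(.38,.62,.18,.37)); blobs(f,'board',.016,(.36,.5,-.25,-.12))
    X,Y,Z=P[...,0],P[...,1],P[...,2]
    m=(abs(X-.657)<.07)&(abs(Y+.255)<.07)&(Z>.235)&(Z<.3)
    q=P[m];t=q[q[:,2]<.275];print('bar z pct',np.percentile(q[:,2],[5,50,95]).round(4),'mid of ext',((t.min(0)+t.max(0))/2).round(4),t.mean(0).round(4),len(t))
    w,v=np.linalg.eigh(np.cov(t[:,:2].T));print('dir',np.degrees(np.arctan2(v[1,1],v[0,1])).round(1))
    m=(abs(X-.66)<.03)&(abs(Y+.09)<.04)&(Z>.055)&(Z<.08);q=P[m];print('knob',q.mean(0).round(4),q.min(0).round(4),q.max(0).round(4),len(q))
    m=(abs(X-.657)<.2)&(Y>-.32)&(Y<-.2)&(abs(Z-.175)<.01);q=P[m];q=q[abs(q[:,2]-np.median(q[:,2]))<.006];print('beam',q.mean(0).round(4),np.percentile(q,[.5,99.5],0).round(4).tolist());print(cv2.minAreaRect(q[:,:2].astype(np.float32)*1000))
    m=(X>.48)&(X<.84)&(Y>-.44)&(Y<.1)&(abs(Z-.02)<.005);q=P[m];print('base',cv2.minAreaRect(q[:,:2].astype(np.float32)*1000))
    m=(X>.5)&(X<.8)&(Y>-.2)&(Y<.0)&(abs(Z-.03)<.003);q=P[m];print('tray',cv2.minAreaRect(q[:,:2].astype(np.float32)*1000),np.median(q[:,2]))
    m=(X>.35)&(X<.65)&(Y>.15)&(Y<.4)&(Z>.011)&(Z<.035);q=P[m];print('mould',cv2.minAreaRect(q[:,:2].astype(np.float32)*1000),np.median(q[:,2]))
E
```

```text
top0
board 465 [364.5 244.9] mean [ 0.4201 -0.1856] enc [ 0.4201 -0.1855] 0.0331 z 0.0162
bar z pct [0.2577 0.2637 0.2667] mid of ext [ 0.6606 -0.2526  0.2539] [ 0.6596 -0.252   0.2631] 279
dir 125.0
knob [ 0.6604 -0.0875  0.0683] [ 0.6519 -0.0966  0.058 ] [ 0.6698 -0.0784  0.0728] 49
beam [ 0.6571 -0.2525  0.1749] [[0.5238, -0.2777, 0.1695], [0.7981, -0.228, 0.1805]]
((660.807861328125, -252.8140411376953), (50.89813995361328, 277.8252258300781), 89.89722442626953)
base ((639.7337646484375, -171.03543090820312), (435.446533203125, 318.01995849609375), 89.86549377441406)
tray ((649.8832397460938, -102.7035140991211), (194.49229431152344, 239.07186889648438), 89.93738555908203) 0.029903171684815488
mould ((495.3458557128906, 268.4573974609375), (172.33042907714844, 200.0803985595703), 83.97967529296875) 0.01731171210266602
scene0
board 226 [300.6 193.6] mean [ 0.4265 -0.1852] enc [ 0.4257 -0.1852] 0.0333 z 0.0151
bar z pct [0.2486 0.2622 0.266 ] mid of ext [ 0.6661 -0.2525  0.2529] [ 0.6669 -0.2519  0.2603] 206
dir 125.5
knob [ 0.6674 -0.0872  0.0671] [ 0.6571 -0.0972  0.0572] [ 0.6759 -0.0791  0.0726] 35
beam [ 0.6758 -0.2512  0.1741] [[0.5298, -0.2786, 0.1683], [0.8039, -0.2278, 0.1796]]
((665.7728271484375, -253.1629638671875), (52.59678268432617, 277.6561279296875), 89.8359146118164)
base ((642.5585327148438, -171.67437744140625), (436.60455322265625, 324.8008728027344), 89.9592056274414)
tray ((670.5880737304688, -114.58943939208984), (257.9703063964844, 170.41781616210938), 0.17216485738754272) 0.029566227786935073
mould ((499.4471435546875, 267.43109130859375), (170.11483764648438, 202.6005096435547), 83.91425323486328) 0.016745229546807572
```

arm_command --rows '[{"fingers": 0,"az": -7.16},{"az": -7.1},{"x": -0.0245,"y": -0.033},{"x": -0.0245,"y": -0.033},{"x": -0.0245,"y": -0.033},{"x": -0.0245,"y": -0.033},{"x": -0.0245,"y": -0.033},{"x": -0.0245,"y": -0.033},{"x": -0.0245,"y": -0.033},{"x": -0.0245,"y": -0.033}]'

```text
validation failed for argument at $.ro...
```

arm_command --rows '[{"x": -0.0245,"y": -0.033},{"x": -0.0245,"y": -0.033},{"x": -0.0245,"y": -0.033},{"x": -0.0245,"y": -0.033},{"x": -0.0245,"y": -0.033},{"x": -0.0245,"y": -0.033},{"x": -0.0245,"y": -0.033},{"x": -0.0245,"y": -0.033},{},{}]'

```text
validation failed for argument at $.ro...
```

```bash
cat >> h.py <<'E'
def go(target,psi=None):
    """print tool-frame shift to reach target, and yaw turn az (deg)"""
    o=st();M=R.from_rotvec(o['orientation']).as_matrix();print('psi',np.degrees(np.arctan2(M[1,0],M[0,0])).round(2),'tool z',M[:,2].round(4))
    print('tool shift',(M.T@(np.array(target)-o['tcp_pos'])).round(4))
E
python3 - <<'E'
from h import *
go((.662,-.0875,.2)); f=snap('wrist','w1');print(f['world_from_camera'].round(4).tolist(),f['K'].tolist())
P=cloud(f);print(proj(f,(.662,-.0875,.07)),proj(f,(.662,-.2275,.03)))
E
```

```text
{'clock': 0.1, 'joints': [-1.4261, 0.4777, 0.0223, 1.5563, -0.0115, 1.1092, -0.0831], 'tcp_pos': [0.1687, 0.653, 0.2266], 'orientation': [-0.396, -3.1165, 0.0025], 'contact_force': [0.7534, -0.3365, -0.3869], 'moment': [0.0224, 0.0177, 0.0136], 'gripper_force': 0.0, 'grip_width': 0.0853}
psi 165.52 tool z [-3.0e-04 -1.6e-03 -1.0e+00]
tool shift [-0.6628 -0.5936  0.0277]
[[0.2499, 0.9188, 0.3055, 0.0899], [0.9683, -0.2364, -0.0809, 0.6741], [-0.0021, 0.3161, -0.9487, 0.3722], [0.0, 0.0, 0.0, 1.0]] [[349.0576256388551, 0.0, 321.1677002059804], [0.0, 349.0576256388551, 191.87914736258003], [0.0, 0.0, 1.0]]
[-75.01052969 598.99466615] [-123.50934149  576.42012666]
```

View pics/w1.png

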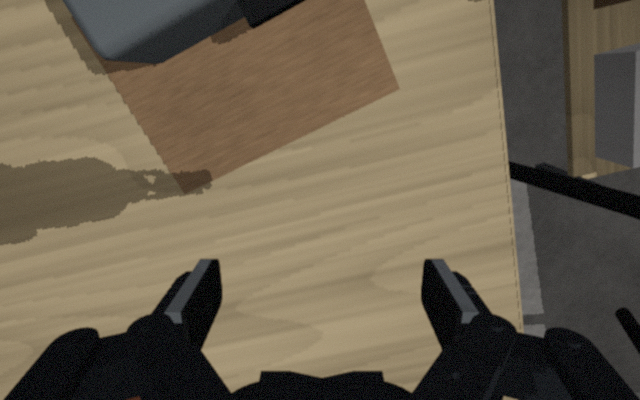

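The wrist view still shows the start place, with the finger tips at (205,265) and (435,265). The rows were refused because they need every field, so I send full rows.

arm_command --rows '[{"fingers": 0,"x": 0,"y": 0,"z": 0,"ax": 0,"ay": 0,"az": -7.16},{"fingers": 0,"x": 0,"y": 0,"z": 0,"ax": 0,"ay": 0,"az": -7.16},{"fingers": 0,"x": -0.0245,"y": -0.033,"z": 0,"ax": 0,"ay": 0,"az": 0},{"fingers": 0,"x": -0.0245,"y": -0.033,"z": 0,"ax": 0,"ay": 0,"az": 0},{"fingers": 0,"x": -0.0245,"y": -0.033,"z": 0,"ax": 0,"ay": 0,"az": 0},{"fingers": 0,"x": -0.0245,"y": -0.033,"z": 0,"ax": 0,"ay": 0,"az": 0},{"fingers": 0,"x": -0.0245,"y": -0.033,"z": 0,"ax": 0,"ay": 0,"az": 0},{"fingers": 0,"x": -0.0245,"y": -0.033,"z": 0,"ax": 0,"ay": 0,"az": 0},{"fingers": 0,"x": -0.0245,"y": -0.033,"z": 0,"ax": 0,"ay": 0,"az": 0},{"fingers": 0,"x": -0.0245,"y": -0.033,"z": 0,"ax": 0,"ay": 0,"az": 0}]'

```text
clock: 0.98
tcp_pos: [0.3648, 0.3871, 0.2275]
orientation: [-0.004, -3.141, 0.0]
contact_force: [1.6, 0.5, 0.6]
grip_width: 0.0424
gripper_force: 0.0
```

arm_command --rows '[{"fingers": 0,"x": -0.0245,"y": -0.033,"z": 0,"ax": 0,"ay": 0,"az": 0},{"fingers": 0,"x": -0.0245,"y": -0.033,"z": 0,"ax": 0,"ay": 0,"az": 0},{"fingers": 0,"x": -0.0245,"y": -0.033,"z": 0,"ax": 0,"ay": 0,"az": 0},{"fingers": 0,"x": -0.0245,"y": -0.033,"z": 0,"ax": 0,"ay": 0,"az": 0},{"fingers": 0,"x": -0.0245,"y": -0.033,"z": 0,"ax": 0,"ay": 0,"az": 0},{"fingers": 0,"x": -0.0245,"y": -0.033,"z": 0,"ax": 0,"ay": 0,"az": 0},{"fingers": 0,"x": -0.0245,"y": -0.033,"z": 0,"ax": 0,"ay": 0,"az": 0},{"fingers": 0,"x": -0.0245,"y": -0.033,"z": 0,"ax": 0,"ay": 0,"az": 0},{"fingers": 0,"x": 0,"y": 0,"z": 0,"ax": 0,"ay": 0,"az": 0},{"fingers": 0,"x": 0,"y": 0,"z": 0,"ax": 0,"ay": 0,"az": 0}]'

```text
clock: 1.82
tcp_pos: [0.5603, 0.1213, 0.2272]
orientation: [-0.014, -3.142, 0.002]
contact_force: [0.4, 0.8, 0.9]
grip_width: 0.0429
gripper_force: 0.0
```

Run:
```python
from h import *
go((.662,-.0875,.2)); f=snap('wrist','w2')
print(proj(f,(.662,-.0875,.07)),proj(f,(.662,-.2275,.03)))
```

```text
{'clock': 1.8167, 'joints': [-0.5214, 0.3132, 0.2476, 1.818, -0.0874, 1.0214, 1.3224], 'tcp_pos': [0.5603, 0.1213, 0.2272], 'orientation': [-0.0136, -3.1415, 0.0017], 'contact_force': [0.3747, 0.8423, 0.8559], 'moment': [0.0368, 0.0543, 0.0631], 'gripper_force': 0.0, 'grip_width': 0.0429}
psi 179.5 tool z [-0.     -0.0011 -1.    ]
tool shift [-0.1035 -0.2079  0.0275]
[111.20251225 272.29703305] [  5.2242913  253.73612153]
```

arm_command --rows '[{"fingers": 0,"x": -0.0172,"y": -0.0346,"z": 0.005,"ax": 0,"ay": 0,"az": -0.5},{"fingers": 0,"x": -0.0172,"y": -0.0346,"z": 0.005,"ax": 0,"ay": 0,"az": 0},{"fingers": 0,"x": -0.0172,"y": -0.0346,"z": 0.005,"ax": 0,"ay": 0,"az": 0},{"fingers": 0,"x": -0.0172,"y": -0.0346,"z": 0.005,"ax": 0,"ay": 0,"az": 0},{"fingers": 0,"x": -0.0172,"y": -0.0346,"z": 0.005,"ax": 0,"ay": 0,"az": 0},{"fingers": 0,"x": -0.0172,"y": -0.0346,"z": 0.003,"ax": 0,"ay": 0,"az": 0},{"fingers": 0,"x": 0,"y": 0,"z": 0,"ax": 0,"ay": 0,"az": 0},{"fingers": 0,"x": 0,"y": 0,"z": 0,"ax": 0,"ay": 0,"az": 0}]'

```text
clock: 2.53
tcp_pos: [0.6632, -0.0835, 0.1987]
orientation: [0.006, -3.14, 0.0]
contact_force: [-1.0, 0.9, -0.4]
grip_width: 0.0428
gripper_force: 0.0
```

Run:
```python
from h import *
go((.662,-.0875,.062)); f=snap('wrist','w3')
P=cloud(f);print(proj(f,(.662,-.0875,.07)),proj(f,(.662,-.2275,.03)))
m=(abs(P[...,0]-.66)<.04)&(abs(P[...,1]+.09)<.04)&(P[...,2]>.064)&(P[...,2]<.076);q=P[m];print(len(q),q.mean(0),q.min(0),q.max(0))
```

```text
{'clock': 2.5333, 'joints': [-0.1795, 0.5043, 0.3006, 1.6155, -0.1654, 1.0481, 1.7434], 'tcp_pos': [0.6632, -0.0835, 0.1987], 'orientation': [0.0059, -3.1404, 0.0004], 'contact_force': [-0.9843, 0.8506, -0.4444], 'moment': [0.0308, -0.0477, 0.0068], 'gripper_force': 0.0, 'grip_width': 0.0428}
psi -179.78 tool z [-1.2e-03 -3.0e-04 -1.0e+00]
tool shift [ 0.0011 -0.0039  0.1367]
[315.91989557 179.14565442] [165.52533976 166.44573305]
443 [ 0.66262569 -0.0880504   0.06872676] [ 0.65368131 -0.09742317  0.0642442 ] [ 0.6729958  -0.07837036  0.07098473]
```

View pics/w3.png

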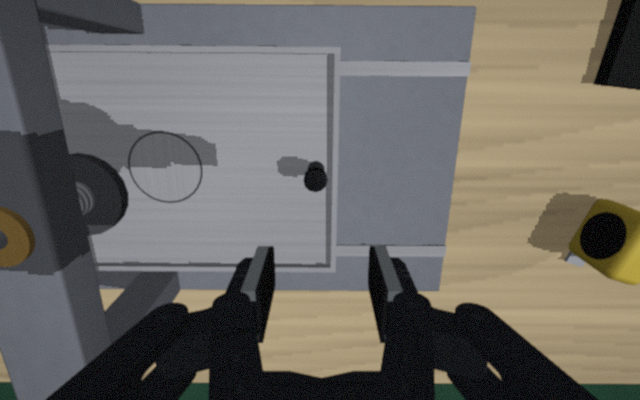

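Wrist view: the knob is at (316,178) and the ring at (165,167), both matching the predicted positions. Now I grip the knob and draw the tray out.

arm_command --rows '[{"fingers": 0,"x": 0.001,"y": -0.004,"z": 0.025,"ax": 0,"ay": 0,"az": 0},{"fingers": 0,"x": 0,"y": 0,"z": 0.03,"ax": 0,"ay": 0,"az": 0},{"fingers": 0,"x": 0,"y": 0,"z": 0.03,"ax": 0,"ay": 0,"az": 0},{"fingers": 0,"x": 0,"y": 0,"z": 0.03,"ax": 0,"ay": 0,"az": 0},{"fingers": 0,"x": 0,"y": 0,"z": 0.0217,"ax": 0,"ay": 0,"az": 0},{"fingers": -1,"x": 0,"y": 0,"z": 0,"ax": 0,"ay": 0,"az": 0},{"fingers": -1,"x": 0,"y": 0,"z": 0,"ax": 0,"ay": 0,"az": 0},{"fingers": -1,"x": 0,"y": 0,"z": 0,"ax": 0,"ay": 0,"az": 0},{"fingers": -1,"x": 0,"y": 0,"z": 0,"ax": 0,"ay": 0,"az": 0},{"fingers": -1,"x": 0,"y": 0,"z": 0,"ax": 0,"ay": 0,"az": 0}]' --grip_force 40

```text
clock: 3.42
tcp_pos: [0.6611, -0.0848, 0.0624]
orientation: [0.012, -3.139, -0.003]
contact_force: [-3.2, 2.2, -14.4]
grip_width: 0.0167
gripper_force: 39.4
```

arm_command --rows '[{"fingers": -1,"x": 0,"y": 0.01,"z": 0,"ax": 0,"ay": 0,"az": 0},{"fingers": -1,"x": 0,"y": 0.02,"z": 0,"ax": 0,"ay": 0,"az": 0},{"fingers": -1,"x": 0,"y": 0.02,"z": 0,"ax": 0,"ay": 0,"az": 0},{"fingers": -1,"x": 0,"y": 0.02,"z": 0,"ax": 0,"ay": 0,"az": 0},{"fingers": -1,"x": 0,"y": 0.02,"z": 0,"ax": 0,"ay": 0,"az": 0},{"fingers": -1,"x": 0,"y": 0.02,"z": 0,"ax": 0,"ay": 0,"az": 0},{"fingers": -1,"x": 0,"y": 0.02,"z": 0,"ax": 0,"ay": 0,"az": 0},{"fingers": -1,"x": 0,"y": 0.015,"z": 0,"ax": 0,"ay": 0,"az": 0},{"fingers": -1,"x": 0,"y": 0.005,"z": 0,"ax": 0,"ay": 0,"az": 0},{"fingers": -1,"x": 0,"y": 0,"z": 0,"ax": 0,"ay": 0,"az": 0}]'

```text
clock: 4.25
tcp_pos: [0.6616, 0.0665, 0.0625]
orientation: [-0.014, 3.141, 0.003]
contact_force: [2.6, 2.3, -20.3]
grip_width: 0.017
gripper_force: 39.5
```

Run:
```python
from h import *
go((.662,.072,.062))
```

```text
{'clock': 4.25, 'joints': [-0.3719, 0.6521, 0.2548, 1.7168, -0.2174, 0.7997, 1.5647], 'tcp_pos': [0.6616, 0.0665, 0.0625], 'orientation': [-0.0142, 3.1413, 0.0029], 'contact_force': [2.6074, 2.2698, -20.3051], 'moment': [0.5151, -0.4304, 0.0401], 'gripper_force': 39.4619, 'grip_width': 0.017}
psi -179.48 tool z [ 3.0e-04  1.9e-03 -1.0e+00]
tool shift [-0.0004  0.0055  0.0005]
```

arm_command --rows '[{"fingers": -1,"x": 0,"y": 0.004,"z": 0,"ax": 0,"ay": 0,"az": 0},{"fingers": -1,"x": 0,"y": 0.004,"z": 0,"ax": 0,"ay": 0,"az": 0},{"fingers": -1,"x": 0,"y": 0.003,"z": 0,"ax": 0,"ay": 0,"az": 0},{"fingers": -1,"x": 0,"y": 0,"z": 0,"ax": 0,"ay": 0,"az": 0}]'

```text
clock: 4.58
tcp_pos: [0.6616, 0.0706, 0.0625]
orientation: [-0.005, 3.142, -0.006]
contact_force: [3.9, -5.4, -20.5]
grip_width: 0.0166
gripper_force: 39.6
```

arm_command --rows '[{"fingers": -1,"x": 0,"y": -0.006,"z": 0,"ax": 0,"ay": 0,"az": 0},{"fingers": 0,"x": 0,"y": 0,"z": 0,"ax": 0,"ay": 0,"az": 0},{"fingers": 0,"x": 0,"y": 0,"z": 0,"ax": 0,"ay": 0,"az": 0},{"fingers": 0,"x": 0,"y": 0,"z": 0,"ax": 0,"ay": 0,"az": 0},{"fingers": 0,"x": 0,"y": 0,"z": -0.02,"ax": 0,"ay": 0,"az": 0},{"fingers": 0,"x": 0,"y": 0,"z": -0.04,"ax": 0,"ay": 0,"az": 0},{"fingers": 0,"x": 0,"y": 0,"z": -0.04,"ax": 0,"ay": 0,"az": 0},{"fingers": 0,"x": 0,"y": -0.02,"z": -0.03,"ax": 0,"ay": 0,"az": 0},{"fingers": 0,"x": 0,"y": -0.01,"z": 0,"ax": 0,"ay": 0,"az": 0},{"fingers": 0,"x": 0,"y": 0,"z": 0,"ax": 0,"ay": 0,"az": 0}]'

```text
clock: 5.42
tcp_pos: [0.6642, 0.0347, 0.1976]
orientation: [-0.002, 3.133, -0.0]
contact_force: [0.4, -0.9, 1.2]
grip_width: 0.0425
gripper_force: 0.0
```

Run:
```python
from h import *
go((.551,.3025,.15)); f=snap('wrist','w4')
P=cloud(f);X,Y,Z=P[...,0],P[...,1],P[...,2]
m=(abs(X-.66)<.04)&(abs(Y-.07)<.04)&(Z>.064)&(Z<.076);q=P[m];print('knob',len(q),q.mean(0),q.min(0),q.max(0))
m=(X>.5)&(X<.8)&(Y>-.2)&(Y<.2)&(abs(Z-.037)<.0025);q=P[m];print('lip max y',np.percentile(q,[1,99],0))
print('ring pred',proj(f,(.662,-.0685,.03)))
# ring: dark pixels on tray plane
g=cv2.cvtColor(f['frame'],cv2.COLOR_RGB2GRAY)
# score ring centre by mean darkness relative to neighbours
best=[]
th=np.linspace(0,2*np.pi,180,endpoint=False)
K=f['K'];Ti=np.linalg.inv(f['world_from_camera'])
def samp(cx,cy,r_):
    p=np.stack([cx+r_*np.cos(th),cy+r_*np.sin(th),np.full_like(th,.03)],1)@Ti[:3,:3].T+Ti[:3,3];q=p@K.T;q=(q[:,:2]/q[:,2:]).astype(np.float32)
    return cv2.remap(g,q[:,0].reshape(1,-1),q[:,1].reshape(1,-1),cv2.INTER_LINEAR)[0].astype(float)
for cx in np.arange(.652,.673,.0005):
    for cy in np.arange(-.083,-.055,.0005):
        s=samp(cx,cy,.0345);b=(samp(cx,cy,.031)+samp(cx,cy,.038))/2
        best.append((np.mean(np.clip(b-s,-10,25)),cx,cy))
print(sorted(best)[-5:])
```

```text
{'clock': 5.4167, 'joints': [-0.3674, 0.4957, 0.3112, 1.634, -0.1695, 1.0302, 1.5673], 'tcp_pos': [0.6642, 0.0347, 0.1976], 'orientation': [-0.0024, 3.1333, -0.0004], 'contact_force': [0.3911, -0.9029, 1.2212], 'moment': [-0.0533, -0.0574, 0.0094], 'gripper_force': 0.0, 'grip_width': 0.0425}
psi -179.91 tool z [ 8.3e-03 -3.0e-04 -1.0e+00]
tool shift [0.1132 0.268  0.0466]
knob 450 [0.66323904 0.06750216 0.06870793] [0.65422451 0.05797537 0.06410197] [0.67356391 0.07785297 0.07085976]
lip max y [[ 0.55861596 -0.18707315  0.03459185]
 [ 0.76840201  0.1932634   0.03826398]]
ring pred [208.85140695 164.47243133]
[(np.float64(16.641666666666666), np.float64(0.6644999999999986), np.float64(-0.072)), (np.float64(18.56388888888889), np.float64(0.6634999999999988), np.float64(-0.072)), (np.float64(18.93611111111111), np.float64(0.6639999999999987), np.float64(-0.0725)), (np.float64(19.183333333333334), np.float64(0.6634999999999988), np.float64(-0.0725)), (np.float64(19.8), np.float64(0.6639999999999987), np.float64(-0.072))]
```

View pics/w4.png

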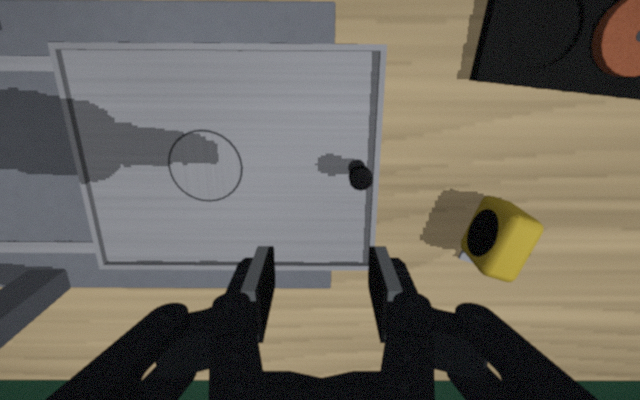

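Wrist view: the tray is out, the ring (205,165) is at world (.664,-.072), the knob is at (360,173) and the tape at (500,235) is untouched. Next I move to the mould.

arm_command --rows '[{"fingers": 0.8,"x": 0.0164,"y": 0.038,"z": 0,"ax": 0,"ay": 0,"az": 0},{"fingers": 0.8,"x": 0.0164,"y": 0.038,"z": 0,"ax": 0,"ay": 0,"az": 0},{"fingers": 0.8,"x": 0.0164,"y": 0.038,"z": 0,"ax": 0,"ay": 0,"az": 0},{"fingers": 0.8,"x": 0.0164,"y": 0.038,"z": 0,"ax": 0,"ay": 0,"az": 0},{"fingers": 0.8,"x": 0.0164,"y": 0.038,"z": 0,"ax": 0,"ay": 0,"az": 0},{"fingers": 0.8,"x": 0.0164,"y": 0.038,"z": 0,"ax": 0,"ay": 0,"az": 0},{"fingers": 0.8,"x": 0.0148,"y": 0.04,"z": 0,"ax": 0,"ay": 0,"az": 0},{"fingers": 0.8,"x": 0,"y": 0,"z": 0,"ax": 0,"ay": 0,"az": 6.86},{"fingers": 0.8,"x": 0,"y": 0,"z": 0,"ax": 0,"ay": 0,"az": 6.86},{"fingers": 0.8,"x": 0,"y": 0,"z": 0,"ax": 0,"ay": 0,"az": 6.86}]'

```text
clock: 6.3
tcp_pos: [0.5453, 0.307, 0.1915]
orientation: [-0.555, -3.09, 0.001]
contact_force: [0.1, -0.3, -0.1]
grip_width: 0.0767
gripper_force: 0.0
```

arm_command --rows '[{"fingers": 0.8,"x": 0,"y": 0,"z": 0,"ax": 0,"ay": 0,"az": 6.86},{"fingers": 0.8,"x": 0,"y": 0,"z": 0,"ax": 0,"ay": 0,"az": 6.86},{"fingers": 0.8,"x": 0,"y": 0,"z": 0,"ax": 0,"ay": 0,"az": 6.86},{"fingers": 0.8,"x": 0,"y": 0,"z": 0,"ax": 0,"ay": 0,"az": 6.86},{"fingers": 0.8,"x": 0,"y": 0,"z": 0,"ax": 0,"ay": 0,"az": 6.86},{"fingers": 0.8,"x": 0,"y": 0,"z": 0,"ax": 0,"ay": 0,"az": 6.86},{"fingers": 0.8,"x": 0,"y": 0,"z": 0,"ax": 0,"ay": 0,"az": 6.86},{"fingers": 0.8,"x": 0,"y": 0,"z": 0,"ax": 0,"ay": 0,"az": 6.86},{"fingers": 0.8,"x": 0,"y": 0,"z": 0,"ax": 0,"ay": 0,"az": 6.86},{"fingers": 0.8,"x": 0,"y": 0,"z": 0,"ax": 0,"ay": 0,"az": 6.86}]'

```text
clock: 7.13
tcp_pos: [0.546, 0.3058, 0.1916]
orientation: [-2.203, -2.238, 0.003]
contact_force: [0.4, 0.5, -0.8]
grip_width: 0.0769
gripper_force: 0.0
```

arm_command --rows '[{"fingers": 0.8,"x": 0,"y": 0,"z": 0,"ax": 0,"ay": 0,"az": 6.86},{"fingers": 0.8,"x": 0,"y": 0,"z": 0,"ax": 0,"ay": 0,"az": 0},{"fingers": 0.8,"x": 0,"y": 0,"z": 0,"ax": 0,"ay": 0,"az": 0}]'

```text
clock: 7.38
tcp_pos: [0.5463, 0.3056, 0.1918]
orientation: [-2.324, -2.114, 0.003]
contact_force: [-0.6, 0.5, -0.6]
grip_width: 0.0769
gripper_force: 0.0
```

Run:
```python
from meas import *
go((.551,.3025,.05)); f=snap('wrist','w5')
for p in((.551,.3025),(.4515,.313),(.443,.2334)):print(proj(f,p+(.024,)))
blobs(f,'disc',.024,(.3,.7,.1,.45))
cv2.imwrite('pics/w5m.png',np.hstack([f['frame'][:,:,::-1]]))
```

```text
{'clock': 7.3833, 'joints': [-1.0754, 0.497, 0.645, 1.746, -0.3439, 1.0156, -0.3988], 'tcp_pos': [0.5463, 0.3056, 0.1918], 'orientation': [-2.324, -2.1136, 0.0025], 'contact_force': [-0.5778, 0.4504, -0.5599], 'moment': [-0.0332, 0.0191, 0.0045], 'gripper_force': 0.0, 'grip_width': 0.0769}
psi 84.57 tool z [-1.4e-03 -9.0e-04 -1.0e+00]
tool shift [-0.0025  0.0052  0.1418]
[327.10454512 171.01630224]
[219.2507357  169.85808815]
[225.72435511 247.32611958]
```

View pics/w5.png

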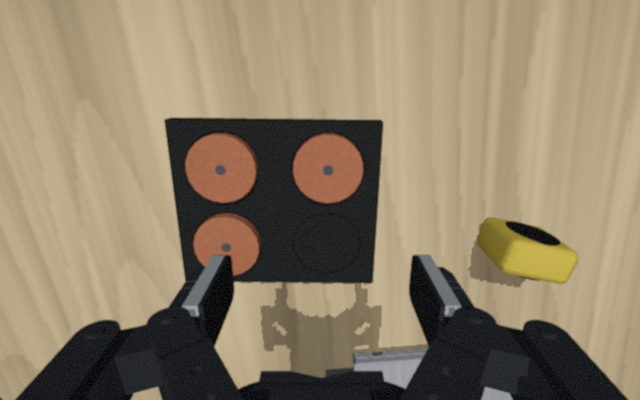

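Three discs with centre dots up are at (328,169), (220,169) and (226,246); the fourth cavity at (327,243) is empty. Now precise centres.

Run:
```python
from meas import *
import meas
def col(F,k):
    h=cv2.cvtColor(F['frame'],cv2.COLOR_RGB2HSV).astype(int);return (h[...,0]<11)&(h[...,1]>110)&(h[...,2]>50)
meas.colour=col
for n in('w5','top0','scene0'):
    f=load(n);print(n);
    print(cv2.cvtColor(f['frame'],cv2.COLOR_RGB2HSV)[169,335] if n=='w5' else '')
    blobs(f,'disc',.024,(.35,.7,.15,.42))
f=load('w5')
for u,v in((327.5,169.5),(220,169.5),(226,246.5)):print(pt(f,u,v,.024),pt(f,u,v))
```

```text
w5
[ 10 134 166]
disc 3987 [221.  167.3] mean [0.4535 0.315 ] enc [0.4532 0.3144] 0.0347 z 0.0231
disc 3943 [327.6 168. ] mean [0.5517 0.3051] enc [0.552  0.3042] 0.0342 z 0.023
disc 2853 [227.9 240.8] mean [0.4464 0.2401] enc [0.4444 0.2363] 0.0357 z 0.0231
top0

disc 478 [180.9 196.7] mean [0.5481 0.3036] enc [0.548  0.3035] 0.0332 z 0.024
disc 494 [175.7 233.9] mean [0.4489 0.3133] enc [0.4493 0.3132] 0.0335 z 0.0243
disc 493 [205.7 237.4] mean [0.4395 0.2337] enc [0.4393 0.2336] 0.0334 z 0.0242
scene0

disc 674 [410.6 271.8] mean [0.4486 0.2749] enc [0.4492 0.2731] 0.0719 z 0.0231
disc 363 [401.3 303. ] mean [0.5524 0.3038] enc [0.5518 0.3033] 0.0332 z 0.0233
[0.55149416 0.30391276 0.024     ] [0.5514868  0.30367315 0.02309811]
[0.45225613 0.31327314 0.024     ] [0.45202871 0.31310808 0.0233    ]
[0.44344091 0.23428255 0.024     ] [0.44329632 0.23408272 0.02359043]
```

Run:
```python
from h import *
o=r.get_obs();M=R.from_rotvec(o['orientation']).as_matrix()
f=load('w5');T=f['world_from_camera'];Tt=np.eye(4);Tt[:3,:3]=M.T@T[:3,:3];Tt[:3,3]=M.T@(T[:3,3]-o['tcp_pos']);print(Tt.round(4))
K=f['K']
for ul,ur,v,w in((220,422,259,.085),(232,412,257,.0769),(274,370,247,.0428)):
    z=K[0,0]*w/(ur-ul)
    for vv in(v,v+4):print(w,(Tt[:3,:3]@np.array([0,(vv-K[1,2])/K[1,1]*z,z])+Tt[:3,3]).round(4))
h=cv2.resize(f['frame'][235:335,180:460,::-1],None,fx=2.8,fy=2.8,interpolation=cv2.INTER_CUBIC);cv2.imwrite('pics/tip.png',h)
D=f['depth'];print(np.round(D[250:330:8,[222,226,230,414,418,422]],3))
```

```text
[[ 3.000e-04 -9.484e-01 -3.171e-01  8.200e-02]
 [ 1.000e+00  5.000e-04 -6.000e-04 -4.000e-04]
 [ 8.000e-04 -3.171e-01  9.484e-01 -1.453e-01]
 [ 0.000e+00  0.000e+00  0.000e+00  1.000e+00]]
0.085 [ 0.0087 -0.0005 -0.015 ]
0.085 [ 0.0071 -0.0005 -0.0155]
0.0769 [ 0.0084 -0.0005 -0.0127]
0.0769 [ 0.0067 -0.0005 -0.0133]
0.0428 [ 0.0094 -0.0005 -0.0055]
0.0428 [ 0.0077 -0.0005 -0.0061]
[[0.352 0.35  0.351 0.378 0.378 0.   ]
 [0.141 0.14  0.147 0.145 0.142 0.142]
 [0.136 0.141 0.146 0.145 0.14  0.136]
 [0.135 0.141 0.146 0.144 0.14  0.133]
 [0.135 0.14  0.146 0.145 0.139 0.132]
 [0.134 0.14  0.147 0.145 0.139 0.134]
 [0.135 0.14  0.148 0.145 0.138 0.133]
 [0.135 0.141 0.147 0.144 0.139 0.133]
 [0.135 0.139 0.405 0.403 0.14  0.132]
 [0.135 0.408 0.409 0.407 0.408 0.134]]
```

arm_command --rows '[{"fingers": 0.75,"x": -0.001,"y": 0.0053,"z": 0.03,"ax": 0,"ay": 0,"az": 0.5},{"fingers": 0.75,"x": 0,"y": 0,"z": 0.03,"ax": 0,"ay": 0,"az": 0},{"fingers": 0.75,"x": 0,"y": 0,"z": 0.03,"ax": 0,"ay": 0,"az": 0},{"fingers": 0.75,"x": 0,"y": 0,"z": 0.03,"ax": 0,"ay": 0,"az": 0},{"fingers": 0.75,"x": 0,"y": 0,"z": 0.02,"ax": 0,"ay": 0,"az": 0},{"fingers": 0.75,"x": 0,"y": 0,"z": 0,"ax": 0,"ay": 0,"az": 0},{"fingers": 0.75,"x": 0,"y": 0,"z": 0,"ax": 0,"ay": 0,"az": 0}]'

```text
clock: 8.02
tcp_pos: [0.5518, 0.3029, 0.0521]
orientation: [-2.336, -2.1, 0.004]
contact_force: [-0.4, -0.3, 0.3]
grip_width: 0.0751
gripper_force: 0.0
```

Run:
```python
from h import *
go((.5512,.304,.03)); f=snap('wrist','w6')
print(proj(f,(.5512,.304,.024)))
cv2.imwrite('pics/w6c.png',cv2.resize(f['frame'][130:330,170:470,::-1],None,fx=2.6,fy=2.6))
```

```text
{'clock': 8.0167, 'joints': [-0.9834, 0.6737, 0.5371, 1.8238, -0.4729, 0.777, -0.3038], 'tcp_pos': [0.5518, 0.3029, 0.0521], 'orientation': [-2.3362, -2.0996, 0.0035], 'contact_force': [-0.4161, -0.3018, 0.328], 'moment': [-0.0246, -0.0483, -0.0242], 'gripper_force': 0.0, 'grip_width': 0.0751}
psi 83.89 tool z [-0.002  -0.0011 -1.    ]
tool shift [ 0.0011 -0.0007  0.0221]
[320.35995294 231.39628459]
```

View pics/w6c.png

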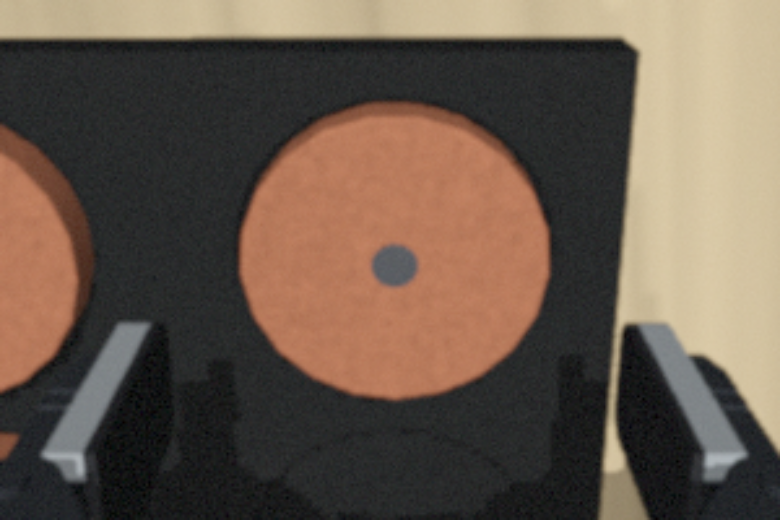

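The disc's dot at crop (394,265), full (321.5,232), agrees with the prediction, and the open fingers straddle it. I probe down gently.

arm_command --rows '[{"fingers": 0.75,"x": 0.001,"y": -0.0005,"z": 0.006,"ax": 0,"ay": 0,"az": 0},{"fingers": 0.75,"x": 0,"y": 0,"z": 0.006,"ax": 0,"ay": 0,"az": 0},{"fingers": 0.75,"x": 0,"y": 0,"z": 0.002,"ax": 0,"ay": 0,"az": 0},{"fingers": 0.75,"x": 0,"y": 0,"z": 0,"ax": 0,"ay": 0,"az": 0}]'

```text
clock: 8.4
tcp_pos: [0.5519, 0.3044, 0.0387]
orientation: [-2.338, -2.098, 0.0]
contact_force: [1.0, -0.8, -0.2]
grip_width: 0.075
gripper_force: 0.0
```

arm_command --rows '[{"fingers": 0.75,"x": 0,"y": 0,"z": 0.001,"ax": 0,"ay": 0,"az": 0},{"fingers": 0.75,"x": 0,"y": 0,"z": 0.001,"ax": 0,"ay": 0,"az": 0},{"fingers": 0.75,"x": 0,"y": 0,"z": 0,"ax": 0,"ay": 0,"az": 0}]'

```text
clock: 8.65
tcp_pos: [0.5521, 0.3043, 0.0368]
orientation: [-2.338, -2.098, -0.0]
contact_force: [-0.3, -0.0, 0.1]
grip_width: 0.0749
gripper_force: 0.0
```

arm_command --rows '[{"fingers": 0.75,"x": 0,"y": 0,"z": 0.001,"ax": 0,"ay": 0,"az": 0},{"fingers": 0.75,"x": 0,"y": 0,"z": 0.001,"ax": 0,"ay": 0,"az": 0},{"fingers": 0.75,"x": 0,"y": 0,"z": 0,"ax": 0,"ay": 0,"az": 0}]'

```text
clock: 8.9
tcp_pos: [0.552, 0.3042, 0.0346]
orientation: [-2.338, -2.098, 0.0]
contact_force: [0.6, -0.4, 0.1]
grip_width: 0.0747
gripper_force: 0.0
```

arm_command --rows '[{"fingers": 0.75,"x": 0,"y": 0,"z": 0.001,"ax": 0,"ay": 0,"az": 0},{"fingers": 0.75,"x": 0,"y": 0,"z": 0.001,"ax": 0,"ay": 0,"az": 0},{"fingers": 0.75,"x": 0,"y": 0,"z": 0,"ax": 0,"ay": 0,"az": 0}]'

```text
clock: 9.15
tcp_pos: [0.5519, 0.3042, 0.0326]
orientation: [-2.338, -2.098, 0.0]
contact_force: [-0.1, 0.8, 0.1]
grip_width: 0.0747
gripper_force: 0.0
```

arm_command --rows '[{"fingers": 0.75,"x": 0,"y": 0,"z": 0.001,"ax": 0,"ay": 0,"az": 0},{"fingers": 0.75,"x": 0,"y": 0,"z": 0.001,"ax": 0,"ay": 0,"az": 0},{"fingers": 0.75,"x": 0,"y": 0,"z": 0,"ax": 0,"ay": 0,"az": 0}]'

```text
clock: 9.4
tcp_pos: [0.5519, 0.3042, 0.0306]
orientation: [-2.338, -2.098, 0.001]
contact_force: [0.1, -0.0, 0.5]
grip_width: 0.0744
gripper_force: 0.0
```

arm_command --rows '[{"fingers": 0.75,"x": 0,"y": 0,"z": 0.001,"ax": 0,"ay": 0,"az": 0},{"fingers": 0.75,"x": 0,"y": 0,"z": 0.001,"ax": 0,"ay": 0,"az": 0},{"fingers": 0.75,"x": 0,"y": 0,"z": 0,"ax": 0,"ay": 0,"az": 0}]'

```text
clock: 9.65
tcp_pos: [0.552, 0.3042, 0.0286]
orientation: [-2.338, -2.098, 0.0]
contact_force: [-0.4, 1.0, -1.0]
grip_width: 0.0749
gripper_force: 0.0
```

arm_command --rows '[{"fingers": 0.75,"x": 0,"y": 0,"z": 0.001,"ax": 0,"ay": 0,"az": 0},{"fingers": 0.3,"x": 0,"y": 0,"z": 0,"ax": 0,"ay": 0,"az": 0},{"fingers": 0.3,"x": 0,"y": 0,"z": 0,"ax": 0,"ay": 0,"az": 0},{"fingers": 0.3,"x": 0,"y": 0,"z": 0,"ax": 0,"ay": 0,"az": 0},{"fingers": 0.3,"x": 0,"y": 0,"z": 0,"ax": 0,"ay": 0,"az": 0}]' --grip_force 40

```text
clock: 10.07
tcp_pos: [0.5521, 0.3042, 0.0278]
orientation: [-2.338, -2.098, -0.0]
contact_force: [-0.2, 0.6, -0.8]
grip_width: 0.055
gripper_force: 0.0
```

arm_command --rows '[{"fingers": 0.75,"x": 0,"y": 0,"z": 0,"ax": 0,"ay": 0,"az": 0},{"fingers": 0.75,"x": 0,"y": 0,"z": 0,"ax": 0,"ay": 0,"az": 0},{"fingers": 0.75,"x": 0,"y": 0,"z": 0,"ax": 0,"ay": 0,"az": 0},{"fingers": 0.75,"x": 0,"y": 0,"z": 0.0015,"ax": 0,"ay": 0,"az": 0},{"fingers": 0.75,"x": 0,"y": 0,"z": 0.0015,"ax": 0,"ay": 0,"az": 0},{"fingers": 0.75,"x": 0,"y": 0,"z": 0,"ax": 0,"ay": 0,"az": 0}]'

```text
clock: 10.57
tcp_pos: [0.5518, 0.3041, 0.0244]
orientation: [-2.338, -2.098, 0.001]
contact_force: [-0.3, 0.2, 0.2]
grip_width: 0.0747
gripper_force: 0.0
```

arm_command --rows '[{"fingers": 0.75,"x": 0,"y": 0,"z": 0.001,"ax": 0,"ay": 0,"az": 0},{"fingers": 0.75,"x": 0,"y": 0,"z": 0.001,"ax": 0,"ay": 0,"az": 0},{"fingers": 0.75,"x": 0,"y": 0,"z": 0.001,"ax": 0,"ay": 0,"az": 0},{"fingers": 0.75,"x": 0,"y": 0,"z": 0,"ax": 0,"ay": 0,"az": 0}]'

```text
clock: 10.9
tcp_pos: [0.5519, 0.3042, 0.0215]
orientation: [-2.338, -2.098, 0.001]
contact_force: [1.4, 0.3, 0.0]
grip_width: 0.0748
gripper_force: 0.0
```

Run:
```python
from h import *
st(); f=snap('wrist','w7'); P=cloud(f)
print(np.round(P[250:335:6,[222,226,230,234]][...,2],3).tolist())
a=f['frame'][180:340,170:480,::-1]
cv2.imwrite('pics/w7c.png',cv2.resize(a,None,fx=2.5,fy=2.5))
```

```text
{'clock': 10.9, 'joints': [-0.9644, 0.7154, 0.508, 1.832, -0.5018, 0.7252, -0.2852], 'tcp_pos': [0.5519, 0.3042, 0.0215], 'orientation': [-2.3384, -2.0979, 0.0005], 'contact_force': [1.3722, 0.2958, 0.0274], 'moment': [0.0045, 0.0624, 0.0676], 'gripper_force': 0.0, 'grip_width': 0.0748}
[[0.015, 0.016, 0.014, 0.015], [0.04, 0.04, 0.039, 0.035], [0.044, 0.046, 0.041, 0.035], [0.049, 0.047, 0.042, 0.036], [0.053, 0.048, 0.043, 0.036], [0.053, 0.048, 0.043, 0.038], [0.053, 0.049, 0.045, 0.037], [0.054, 0.05, 0.045, 0.04], [0.055, 0.05, 0.046, 0.04], [0.056, 0.051, 0.046, 0.016], [0.057, 0.052, 0.047, 0.016], [0.058, 0.053, 0.016, 0.016], [0.058, 0.054, 0.014, 0.015], [0.059, 0.015, 0.016, 0.016], [0.06, 0.016, 0.015, 0.015]]
```

View pics/w7c.png

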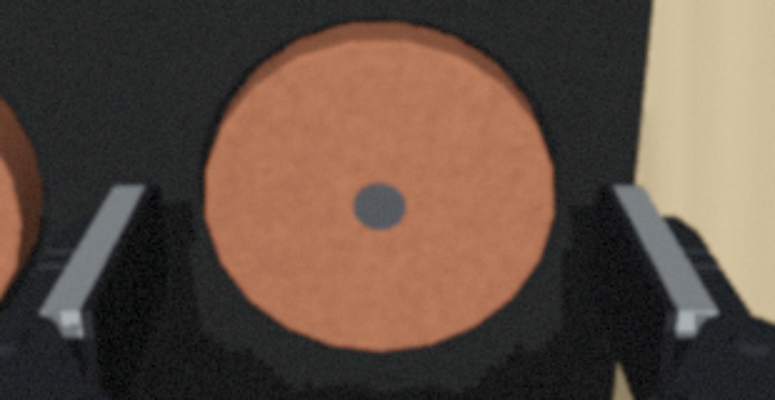

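Run:
```python
from h import *
f=load('w7'); P=cloud(f)
print('u',list(range(230,262,3)))
print((P[252:312:5,230:262:3][...,2]*1000).round().astype(int))
print((P[252:312:5,382:420:3][...,2]*1000).round().astype(int))
```

```text
u [230, 233, 236, 239, 242, 245, 248, 251, 254, 257, 260]
[[15 15 14 15 16 16 14 16 23 23 23]
 [40 36 14 15 14 15 16 14 23 24 23]
 [41 36 16 15 15 15 14 16 22 23 22]
 [43 37 15 14 15 15 15 15 23 25 24]
 [41 38 16 16 16 15 15 15 15 24 23]
 [43 39 34 15 15 15 15 15 15 22 24]
 [44 40 34 16 15 15 15 14 15 16 23]
 [44 40 36 16 15 15 16 15 15 15 15]
 [45 40 36 16 16 16 16 15 14 16 14]
 [46 42 38 14 15 14 15 15 15 15 15]
 [46 42 15 15 16 15 15 15 15 15 16]
 [47 15 16 15 15 15 15 15 16 15 16]]
[[24 23 22 21 17 15 15 16 14 14 15 15 14]
 [23 23 23 22 16 16 15 15 14 35 39 40 41]
 [23 23 23 24 16 15 16 15 16 36 40 43 43]
 [23 22 23 16 14 16 15 15 15 36 41 45 48]
 [22 24 23 14 16 15 15 15 16 37 41 46 48]
 [23 22 15 14 15 16 16 16 16 38 42 46 49]
 [23 23 15 15 16 17 15 15 15 38 42 46 50]
 [23 16 14 15 16 16 15 14 35 38 43 46 51]
 [15 15 16 15 15 16 16 15 15 39 44 48 51]
 [16 15 15 15 15 15 15 16 16 40 44 49 51]
 [15 15 16 15 16 15 16 15 16 40 45 49 53]
 [15 15 15 15 16 15 16 16 15 15 45 49 53]]
```

The depth shows the fingertips about 12.5 mm behind the reported TCP when open (z .034 at TCP .0215), and the disc is centred at crop (380,206). I descend the remaining 14 mm.

arm_command --rows '[{"fingers": 0.75,"x": 0,"y": 0.0003,"z": 0.004,"ax": 0,"ay": 0,"az": 0},{"fingers": 0.75,"x": 0,"y": 0,"z": 0.004,"ax": 0,"ay": 0,"az": 0},{"fingers": 0.75,"x": 0,"y": 0,"z": 0.003,"ax": 0,"ay": 0,"az": 0},{"fingers": 0.75,"x": 0,"y": 0,"z": 0.002,"ax": 0,"ay": 0,"az": 0},{"fingers": 0.75,"x": 0,"y": 0,"z": 0.001,"ax": 0,"ay": 0,"az": 0},{"fingers": 0.75,"x": 0,"y": 0,"z": 0,"ax": 0,"ay": 0,"az": 0}]'

```text
clock: 11.45
tcp_pos: [0.5522, 0.304, 0.0074]
orientation: [-2.338, -2.098, 0.001]
contact_force: [0.6, 0.2, -0.3]
grip_width: 0.0749
gripper_force: 0.0
```

arm_command --rows '[{"fingers": 0.3,"x": 0,"y": 0,"z": 0,"ax": 0,"ay": 0,"az": 0},{"fingers": 0.3,"x": 0,"y": 0,"z": 0,"ax": 0,"ay": 0,"az": 0},{"fingers": 0.3,"x": 0,"y": 0,"z": 0,"ax": 0,"ay": 0,"az": 0},{"fingers": 0.3,"x": 0,"y": 0,"z": 0,"ax": 0,"ay": 0,"az": 0}]' --grip_force 40

```text
clock: 11.78
tcp_pos: [0.5524, 0.3042, 0.0083]
orientation: [-2.338, -2.098, -0.0]
contact_force: [-2.0, -0.9, 5.8]
grip_width: 0.0636
gripper_force: 43.3
```

arm_command --rows '[{"fingers": 0.3,"x": 0,"y": 0,"z": -0.005,"ax": 0,"ay": 0,"az": 0},{"fingers": 0.3,"x": 0,"y": 0,"z": -0.015,"ax": 0,"ay": 0,"az": 0},{"fingers": 0.3,"x": 0,"y": 0,"z": -0.03,"ax": 0,"ay": 0,"az": 0},{"fingers": 0.3,"x": 0,"y": 0,"z": -0.03,"ax": 0,"ay": 0,"az": 0},{"fingers": 0.3,"x": 0,"y": 0,"z": -0.02,"ax": 0,"ay": 0,"az": 0},{"fingers": 0.3,"x": 0,"y": 0,"z": 0,"ax": 0,"ay": 0,"az": 0}]' --grip_force 60

```text
clock: 12.28
tcp_pos: [0.5555, 0.3052, 0.1134]
orientation: [2.338, 2.096, 0.013]
contact_force: [1.7, 0.1, -0.8]
grip_width: 0.0632
gripper_force: 65.9
```

arm_command --rows '[{"fingers": 0.3,"x": -0.0363,"y": 0.015,"z": 0,"ax": 0,"ay": 0,"az": 0},{"fingers": 0.3,"x": -0.0363,"y": 0.015,"z": 0,"ax": 0,"ay": 0,"az": 0},{"fingers": 0.3,"x": -0.0363,"y": 0.015,"z": 0,"ax": 0,"ay": 0,"az": 0},{"fingers": 0.3,"x": -0.0363,"y": 0.015,"z": 0,"ax": 0,"ay": 0,"az": 0},{"fingers": 0.3,"x": -0.0363,"y": 0.015,"z": 0,"ax": 0,"ay": 0,"az": 0},{"fingers": 0.3,"x": -0.0363,"y": 0.015,"z": 0,"ax": 0,"ay": 0,"az": 0},{"fingers": 0.3,"x": -0.0363,"y": 0.015,"z": 0,"ax": 0,"ay": 0,"az": 0},{"fingers": 0.3,"x": -0.0363,"y": 0.015,"z": 0,"ax": 0,"ay": 0,"az": 0},{"fingers": 0.3,"x": -0.0363,"y": 0.015,"z": 0,"ax": 0,"ay": 0,"az": 0},{"fingers": 0.3,"x": -0.036,"y": 0.015,"z": 0,"ax": 0,"ay": 0,"az": 0}]'

```text
clock: 13.12
tcp_pos: [0.6622, -0.0744, 0.1077]
orientation: [-2.338, -2.098, 0.0]
contact_force: [0.7, -0.7, -0.3]
grip_width: 0.0629
gripper_force: 65.9
```

arm_command --rows '[{"fingers": 0.3,"x": 0,"y": 0,"z": 0,"ax": 0,"ay": 0,"az": 0},{"fingers": 0.3,"x": 0,"y": 0,"z": 0,"ax": 0,"ay": 0,"az": 0}]'

```text
clock: 13.28
tcp_pos: [0.6619, -0.077, 0.1079]
orientation: [2.344, 2.09, -0.002]
contact_force: [0.4, 1.6, -1.8]
grip_width: 0.0626
gripper_force: 65.9
```

Run:
```python
from meas import *
go((.6638,-.0722,.027)); f=snap('wrist','w8'); P=cloud(f);o=r.get_obs()
h=cv2.cvtColor(f['frame'],cv2.COLOR_RGB2HSV).astype(int);m=(h[...,0]<13)&(h[...,1]>100)&(h[...,2]>50)
n,l,s,c=cv2.connectedComponentsWithStats(m.astype(np.uint8));i=1+s[1:,4].argmax();print(s[i],c[i]);q=P[l==i];print(np.median(q,0),np.median(q[:,2]))
# dark dot inside disc
u0,v0=c[i].round().astype(int);g=h[...,1];sub=g[v0-40:v0+40,u0-60:u0+60];vv,uu=np.nonzero((sub<70));
nn,ll,ss,cc=cv2.connectedComponentsWithStats((sub<70).astype(np.uint8));print([(ss[k].tolist(),(cc[k]+[u0-60,v0-40]).round(1).tolist()) for k in range(1,nn) if ss[k,4]>20])
```

```text
{'clock': 13.2833, 'joints': [-0.3751, 0.6541, 0.5797, 1.7058, -0.4324, 0.9125, 0.2649], 'tcp_pos': [0.6619, -0.077, 0.1079], 'orientation': [2.3437, 2.0899, -0.0021], 'contact_force': [0.3657, 1.5681, -1.8359], 'moment': [0.0488, 0.0414, 0.0086], 'gripper_force': 65.944, 'grip_width': 0.0626}
psi 83.45 tool z [-1.0e-04 -1.9e-03 -1.0e+00]
tool shift [0.0051 0.0014 0.0809]
[  247   199   149   139 15972] [320.9450288  268.35418232]
[ 0.66221193 -0.07295337  0.12229798] 0.12229798230415934
[([49, 40, 22, 19, 333], [320.8, 277.1])]
```

```bash
cat >> meas.py <<'E'
def dot(tag,z):
    f=snap('wrist',tag);P=cloud(f)
    h=cv2.cvtColor(f['frame'],cv2.COLOR_RGB2HSV).astype(int);m=(h[...,0]<13)&(h[...,1]>100)&(h[...,2]>50)
    n,l,s,c=cv2.connectedComponentsWithStats(m.astype(np.uint8));i=1+s[1:,4].argmax()
    u0,v0=c[i].round().astype(int);sub=(h[v0-40:v0+40,u0-60:u0+60,1]<70).astype(np.uint8)
    nn,ll,ss,cc=cv2.connectedComponentsWithStats(sub);k=1+ss[1:,4].argmax()
    u,v=cc[k]+[u0-60,v0-40];print('disc blob',s[i],'dot',u,v,'z',np.median(P[l==i][:,2]),pt(f,u,v),pt(f,u,v,z));return pt(f,u,v,z)
E
python3 - <<'E'
from meas import *
f=load('w8');o=r.get_obs();M=R.from_rotvec(o['orientation']).as_matrix()
d=pt(f,320.8,277.1,.1236);d2=pt(f,320.8,277.1);print(d,d2)
print('dot rel tcp in tool',M.T@(d-o['tcp_pos']),'shift needed',M.T@(np.array([.6638,-.0722,0])-d*[1,1,0]))
E
```

```text
[ 0.66152563 -0.07689599  0.1236    ] [ 0.66145592 -0.07749111  0.12265214]
dot rel tcp in tool [-3.19955812e-03  3.66977194e-05 -1.60798860e-02] shift needed [ 4.91854278e-03  1.74155396e-03 -1.83858883e-06]
```

Run:
```python
from meas import *
go((.6638,-.0722,.027)); d=dot('w9',.1236)
go((.6638,-.0722,.027))
```

```text
{'clock': 13.3333, 'joints': [-0.3777, 0.6538, 0.5775, 1.7063, -0.4329, 0.9127, 0.2646], 'tcp_pos': [0.6618, -0.0737, 0.1075], 'orientation': [-2.3406, -2.0948, 0.0009], 'contact_force': [0.378, 2.3209, -1.2052], 'moment': [0.0769, -0.0446, -0.0088], 'gripper_force': 65.9427, 'grip_width': 0.0624}
psi 83.66 tool z [-7.e-04 -0.e+00 -1.e+00]
tool shift [0.0017 0.0018 0.0805]
disc blob [  247   199   149   140 15971] dot 320.93393393393393 277.05405405405406 z 0.1219239657639419 [ 0.66146651 -0.07422679  0.12226615] [ 0.66156174 -0.07339267  0.1236    ]
{'clock': 13.3833, 'joints': [-0.3795, 0.6536, 0.5762, 1.7065, -0.4331, 0.9128, 0.2646], 'tcp_pos': [0.6619, -0.0717, 0.1074], 'orientation': [-2.3372, -2.0974, 0.0002], 'contact_force': [-0.496, 0.8065, -1.2271], 'moment': [0.0488, -0.0146, -0.0437], 'gripper_force': 65.9422, 'grip_width': 0.0625}
psi 83.81 tool z [-1.e-03  9.e-04 -1.e+00]
tool shift [-0.0004  0.0021  0.0804]
```

arm_command --rows '[{"fingers": 0.3,"x": -0.0006,"y": 0.002,"z": 0.02,"ax": 0,"ay": 0,"az": 0},{"fingers": 0.3,"x": 0,"y": 0,"z": 0.02,"ax": 0,"ay": 0,"az": 0},{"fingers": 0.3,"x": 0,"y": 0,"z": 0.02,"ax": 0,"ay": 0,"az": 0},{"fingers": 0.3,"x": 0,"y": 0,"z": 0.01,"ax": 0,"ay": 0,"az": 0},{"fingers": 0.3,"x": 0,"y": 0,"z": 0,"ax": 0,"ay": 0,"az": 0},{"fingers": 0.3,"x": 0,"y": 0,"z": 0,"ax": 0,"ay": 0,"az": 0},{"fingers": 0.3,"x": 0,"y": 0,"z": 0,"ax": 0,"ay": 0,"az": 0},{"fingers": 0.3,"x": 0,"y": 0,"z": 0,"ax": 0,"ay": 0,"az": 0}]'

```text
clock: 14.05
tcp_pos: [0.6652, -0.0733, 0.0392]
orientation: [2.337, 2.097, 0.003]
contact_force: [-0.3, -0.0, -1.0]
grip_width: 0.0629
gripper_force: 66.0
```

Run:
```python
from meas import *
go((.6638,-.0722,.027)); d=dot('w10',.0537)
```

```text
{'clock': 14.05, 'joints': [-0.3408, 0.7403, 0.5232, 1.7291, -0.4879, 0.8027, 0.3064], 'tcp_pos': [0.6652, -0.0733, 0.0392], 'orientation': [2.337, 2.0973, 0.0025], 'contact_force': [-0.2973, -0.0322, -1.045], 'moment': [-0.0136, -0.0974, -0.0046], 'gripper_force': 65.9551, 'grip_width': 0.0629}
psi 83.81 tool z [ 0.0022 -0.     -1.    ]
tool shift [ 0.0009 -0.0015  0.0122]
disc blob [  247   199   149   139 15975] dot 320.9123867069486 277.1450151057402 z 0.05364994582993854 [ 0.66477351 -0.07390973  0.05388398] [ 0.66476122 -0.07402486  0.0537    ]
```

arm_command --rows '[{"fingers": 0.3,"x": 0.0016,"y": -0.0012,"z": 0.004,"ax": 0,"ay": 0,"az": 0},{"fingers": 0.3,"x": 0,"y": 0,"z": 0.003,"ax": 0,"ay": 0,"az": 0},{"fingers": 0.3,"x": 0,"y": 0,"z": 0.002,"ax": 0,"ay": 0,"az": 0},{"fingers": 0.3,"x": 0,"y": 0,"z": 0.0015,"ax": 0,"ay": 0,"az": 0},{"fingers": 0.3,"x": 0,"y": 0,"z": 0.001,"ax": 0,"ay": 0,"az": 0},{"fingers": 0.3,"x": 0,"y": 0,"z": 0,"ax": 0,"ay": 0,"az": 0},{"fingers": 0.3,"x": 0,"y": 0,"z": 0,"ax": 0,"ay": 0,"az": 0}]'

```text
clock: 14.68
tcp_pos: [0.663, -0.0716, 0.0267]
orientation: [-2.338, -2.097, -0.0]
contact_force: [-2.9, 0.4, 5.0]
grip_width: 0.0628
gripper_force: 66.5
```

Run:
```python
from meas import *
go((.6638,-.0722,.027)); d=dot('w11',.042)
```

```text
{'clock': 14.6833, 'joints': [-0.3367, 0.7546, 0.5129, 1.7363, -0.4971, 0.7838, 0.3113], 'tcp_pos': [0.663, -0.0716, 0.0267], 'orientation': [-2.3379, -2.0973, -0.0001], 'contact_force': [-2.9448, 0.3957, 4.9865], 'moment': [0.2333, 0.5277, 0.0066], 'gripper_force': 66.508, 'grip_width': 0.0628}
psi 83.79 tool z [-5.e-04  6.e-04 -1.e+00]
tool shift [-0.0005  0.0009 -0.0003]
disc blob [  247   198   150   140 16000] dot 320.8308157099698 277.1299093655589 z 0.041145649014028673 [ 0.66256003 -0.07225776  0.04123058] [ 0.66261389 -0.07177696  0.042     ]
```

arm_command --rows '[{"fingers": 0.3,"x": 0,"y": 0.001,"z": 0,"ax": 0,"ay": 0,"az": 0},{"fingers": 0.3,"x": 0,"y": 0,"z": 0,"ax": 0,"ay": 0,"az": 0},{"fingers": 0.75,"x": 0,"y": 0,"z": 0,"ax": 0,"ay": 0,"az": 0},{"fingers": 0.75,"x": 0,"y": 0,"z": 0,"ax": 0,"ay": 0,"az": 0},{"fingers": 0.75,"x": 0,"y": 0,"z": 0,"ax": 0,"ay": 0,"az": 0},{"fingers": 0.75,"x": 0,"y": 0,"z": -0.01,"ax": 0,"ay": 0,"az": 0},{"fingers": 0.75,"x": 0,"y": 0,"z": -0.03,"ax": 0,"ay": 0,"az": 0},{"fingers": 0.75,"x": 0,"y": 0,"z": -0.04,"ax": 0,"ay": 0,"az": 0},{"fingers": 0.75,"x": 0,"y": 0,"z": 0,"ax": 0,"ay": 0,"az": 0},{"fingers": 0.75,"x": 0,"y": 0,"z": 0,"ax": 0,"ay": 0,"az": 0}]'

```text
clock: 15.57
tcp_pos: [0.6664, -0.0724, 0.1097]
orientation: [2.336, 2.095, 0.007]
contact_force: [-0.7, 0.2, -1.2]
grip_width: 0.0748
gripper_force: 0.0
```

arm_command --rows '[{"fingers": 0.75,"x": 0,"y": 0,"z": 0,"ax": 0,"ay": 0,"az": 0},{"fingers": 0.75,"x": 0,"y": 0,"z": 0,"ax": 0,"ay": 0,"az": 0},{"fingers": 0.75,"x": 0,"y": 0,"z": 0,"ax": 0,"ay": 0,"az": 0}]'

```text
clock: 15.82
tcp_pos: [0.6633, -0.0715, 0.1051]
orientation: [-2.337, -2.097, 0.002]
contact_force: [-0.0, 0.0, -0.0]
grip_width: 0.0746
gripper_force: 0.0
```

Run:
```python
from meas import *
d=dot('w12',.042);go((.452,.3133,.105));
```

```text
disc blob [ 273  158  100   98 7444] dot 271.0580455547392 206.30712711241733 z 0.04113658373364537 [ 0.62886647 -0.07022475  0.02951645] [ 0.63131796 -0.06570871  0.042     ]
{'clock': 15.8667, 'joints': [-0.3792, 0.6595, 0.5764, 1.703, -0.4356, 0.9125, 0.2653], 'tcp_pos': [0.6634, -0.0716, 0.1051], 'orientation': [-2.3372, -2.0971, 0.0024], 'contact_force': [-1.5026, -0.6487, 0.0749], 'moment': [-0.0582, -0.0207, 0.0007], 'gripper_force': 0.0, 'grip_width': 0.0747}
psi 83.8 tool z [-2.1e-03  1.0e-04 -1.0e+00]
tool shift [ 0.3598 -0.2517  0.0006]
```

View pics/w12.png

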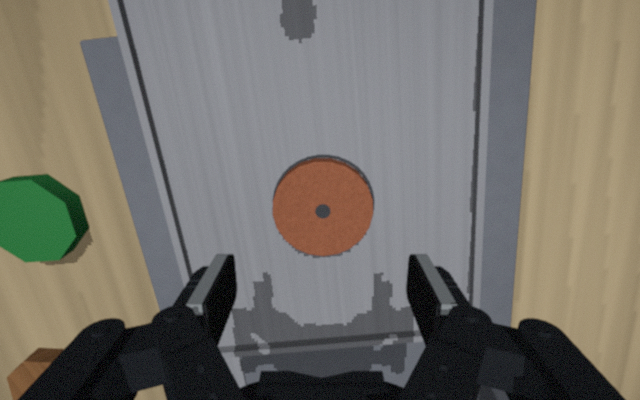

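The first disc sits centred on the ring at (322,211). Next is disc b.

arm_command --rows '[{"fingers": 0.75,"x": 0.0327,"y": -0.0229,"z": 0,"ax": 0,"ay": 0,"az": 0},{"fingers": 0.75,"x": 0.0327,"y": -0.0229,"z": 0,"ax": 0,"ay": 0,"az": 0},{"fingers": 0.75,"x": 0.0327,"y": -0.0229,"z": 0,"ax": 0,"ay": 0,"az": 0},{"fingers": 0.75,"x": 0.0327,"y": -0.0229,"z": 0,"ax": 0,"ay": 0,"az": 0},{"fingers": 0.75,"x": 0.0327,"y": -0.0229,"z": 0,"ax": 0,"ay": 0,"az": 0},{"fingers": 0.75,"x": 0.0327,"y": -0.0229,"z": 0,"ax": 0,"ay": 0,"az": 0},{"fingers": 0.75,"x": 0.0327,"y": -0.0229,"z": 0,"ax": 0,"ay": 0,"az": 0},{"fingers": 0.75,"x": 0.0327,"y": -0.0229,"z": 0,"ax": 0,"ay": 0,"az": 0},{"fingers": 0.75,"x": 0.0327,"y": -0.0229,"z": 0,"ax": 0,"ay": 0,"az": 0},{"fingers": 0.75,"x": 0.0327,"y": -0.0229,"z": 0,"ax": 0,"ay": 0,"az": 0}]'

```text
clock: 16.7
tcp_pos: [0.4704, 0.2793, 0.1058]
orientation: [2.338, 2.098, -0.001]
contact_force: [0.4, 0.3, 0.3]
grip_width: 0.0748
gripper_force: 0.0
```

arm_command --rows '[{"fingers": 0.75,"x": 0.0327,"y": -0.0229,"z": 0,"ax": 0,"ay": 0,"az": 0},{"fingers": 0.75,"x": 0,"y": 0,"z": 0.03,"ax": 0,"ay": 0,"az": 0},{"fingers": 0.75,"x": 0,"y": 0,"z": 0.03,"ax": 0,"ay": 0,"az": 0},{"fingers": 0.75,"x": 0,"y": 0,"z": 0.01,"ax": 0,"ay": 0,"az": 0},{"fingers": 0.75,"x": 0,"y": 0,"z": 0,"ax": 0,"ay": 0,"az": 0},{"fingers": 0.75,"x": 0,"y": 0,"z": 0,"ax": 0,"ay": 0,"az": 0},{"fingers": 0.75,"x": 0,"y": 0,"z": 0,"ax": 0,"ay": 0,"az": 0},{"fingers": 0.75,"x": 0,"y": 0,"z": 0,"ax": 0,"ay": 0,"az": 0}]'

```text
clock: 17.37
tcp_pos: [0.454, 0.313, 0.0377]
orientation: [2.34, 2.096, 0.004]
contact_force: [-0.2, 0.1, 0.7]
grip_width: 0.0747
gripper_force: 0.0
```

```bash
sed -i 's/k=1+ss\[1:,4\].argmax()/k=1+np.argmin(np.hypot(*(cc[1:]-[60,40]).T)+1000*(ss[1:,4]<20))/' meas.py
sed -i 's/i=1+s\[1:,4\].argmax()$/i=1+np.argmin(np.hypot(*(c[1:]-[321,230]).T)+1000*(s[1:,4]<2000))/' meas.py
python3 - <<'E'
from meas import *
f=load('w12');print('stack dot',pt(f,322.5,211.5,.042))
d=dot('w13',.024);go((.452,.3133,.0075));print('to dot');go((d[0],d[1],.0075))
E
```

```text
stack dot [ 0.66364069 -0.07276488  0.042     ]
disc blob [  253   177   130   123 12217] dot 317.98790322580646 244.7258064516129 z 0.023112340757274308 [0.4521951  0.31323009 0.0234158 ] [0.45223281 0.31352512 0.024     ]
{'clock': 17.4167, 'joints': [-1.1169, 0.5927, 0.5231, 2.0224, -0.4825, 0.6458, -0.3848], 'tcp_pos': [0.4538, 0.3131, 0.0376], 'orientation': [-2.3396, -2.0965, -0.0037], 'contact_force': [0.0756, -0.332, -0.0554], 'moment': [-0.0125, 0.0157, 0.0149], 'gripper_force': 0.0, 'grip_width': 0.0747}
psi 83.73 tool z [ 0.0017  0.0016 -1.    ]
tool shift [-0.0001 -0.0019  0.0301]
to dot
{'clock': 17.4167, 'joints': [-1.1169, 0.5927, 0.5231, 2.0224, -0.4825, 0.6458, -0.3848], 'tcp_pos': [0.4538, 0.3131, 0.0376], 'orientation': [-2.3396, -2.0965, -0.0037], 'contact_force': [0.0756, -0.332, -0.0554], 'moment': [-0.0125, 0.0157, 0.0149], 'gripper_force': 0.0, 'grip_width': 0.0747}
psi 83.73 tool z [ 0.0017  0.0016 -1.    ]
tool shift [ 0.0002 -0.0017  0.0301]
```

arm_command --rows '[{"fingers": 0.75,"x": 0.0002,"y": -0.0017,"z": 0.01,"ax": 0,"ay": 0,"az": 0},{"fingers": 0.75,"x": 0,"y": 0,"z": 0.01,"ax": 0,"ay": 0,"az": 0},{"fingers": 0.75,"x": 0,"y": 0,"z": 0.006,"ax": 0,"ay": 0,"az": 0},{"fingers": 0.75,"x": 0,"y": 0,"z": 0.004,"ax": 0,"ay": 0,"az": 0},{"fingers": 0.75,"x": 0,"y": 0,"z": 0,"ax": 0,"ay": 0,"az": 0},{"fingers": 0.75,"x": 0,"y": 0,"z": 0,"ax": 0,"ay": 0,"az": 0},{"fingers": 0.3,"x": 0,"y": 0,"z": 0,"ax": 0,"ay": 0,"az": 0},{"fingers": 0.3,"x": 0,"y": 0,"z": 0,"ax": 0,"ay": 0,"az": 0},{"fingers": 0.3,"x": 0,"y": 0,"z": 0,"ax": 0,"ay": 0,"az": 0},{"fingers": 0.3,"x": 0,"y": 0,"z": 0,"ax": 0,"ay": 0,"az": 0}]' --grip_force 60

```text
clock: 18.25
tcp_pos: [0.4513, 0.3134, 0.0072]
orientation: [-2.338, -2.097, -0.001]
contact_force: [-1.5, -1.8, 6.2]
grip_width: 0.063
gripper_force: 63.7
```

arm_command --rows '[{"fingers": 0.3,"x": 0,"y": 0,"z": -0.005,"ax": 0,"ay": 0,"az": 0},{"fingers": 0.3,"x": 0,"y": 0,"z": -0.015,"ax": 0,"ay": 0,"az": 0},{"fingers": 0.3,"x": 0,"y": 0,"z": -0.03,"ax": 0,"ay": 0,"az": 0},{"fingers": 0.3,"x": 0,"y": 0,"z": -0.03,"ax": 0,"ay": 0,"az": 0},{"fingers": 0.3,"x": 0,"y": 0,"z": -0.02,"ax": 0,"ay": 0,"az": 0},{"fingers": 0.3,"x": 0,"y": 0,"z": 0,"ax": 0,"ay": 0,"az": 0}]'

```text
clock: 18.75
tcp_pos: [0.4534, 0.3149, 0.1106]
orientation: [-2.339, -2.097, -0.011]
contact_force: [0.9, 1.2, -0.3]
grip_width: 0.0631
gripper_force: 66.0
```

arm_command --rows '[{"fingers": 0.3,"x": -0.0328,"y": 0.0229,"z": 0,"ax": 0,"ay": 0,"az": 0},{"fingers": 0.3,"x": -0.0328,"y": 0.0229,"z": 0,"ax": 0,"ay": 0,"az": 0},{"fingers": 0.3,"x": -0.0328,"y": 0.0229,"z": 0,"ax": 0,"ay": 0,"az": 0},{"fingers": 0.3,"x": -0.0328,"y": 0.0229,"z": 0,"ax": 0,"ay": 0,"az": 0},{"fingers": 0.3,"x": -0.0328,"y": 0.0229,"z": 0,"ax": 0,"ay": 0,"az": 0},{"fingers": 0.3,"x": -0.0328,"y": 0.0229,"z": 0,"ax": 0,"ay": 0,"az": 0},{"fingers": 0.3,"x": -0.0328,"y": 0.0229,"z": 0,"ax": 0,"ay": 0,"az": 0},{"fingers": 0.3,"x": -0.0328,"y": 0.0229,"z": 0,"ax": 0,"ay": 0,"az": 0},{"fingers": 0.3,"x": -0.0328,"y": 0.0229,"z": 0,"ax": 0,"ay": 0,"az": 0},{"fingers": 0.3,"x": -0.0328,"y": 0.0229,"z": 0,"ax": 0,"ay": 0,"az": 0}]'

```text
clock: 19.58
tcp_pos: [0.6433, -0.0391, 0.1056]
orientation: [-2.338, -2.097, 0.001]
contact_force: [1.2, 0.1, -1.2]
grip_width: 0.0633
gripper_force: 66.0
```

arm_command --rows '[{"fingers": 0.3,"x": -0.0328,"y": 0.0229,"z": 0,"ax": 0,"ay": 0,"az": 0},{"fingers": 0.3,"x": 0,"y": 0,"z": 0.02,"ax": 0,"ay": 0,"az": 0},{"fingers": 0.3,"x": 0,"y": 0,"z": 0.02,"ax": 0,"ay": 0,"az": 0},{"fingers": 0.3,"x": 0,"y": 0,"z": 0.012,"ax": 0,"ay": 0,"az": 0},{"fingers": 0.3,"x": 0,"y": 0,"z": 0,"ax": 0,"ay": 0,"az": 0},{"fingers": 0.3,"x": 0,"y": 0,"z": 0,"ax": 0,"ay": 0,"az": 0},{"fingers": 0.3,"x": 0,"y": 0,"z": 0,"ax": 0,"ay": 0,"az": 0},{"fingers": 0.3,"x": 0,"y": 0,"z": 0,"ax": 0,"ay": 0,"az": 0},{"fingers": 0.3,"x": 0,"y": 0,"z": 0,"ax": 0,"ay": 0,"az": 0}]'

```text
clock: 20.33
tcp_pos: [0.6631, -0.0721, 0.0555]
orientation: [2.337, 2.098, 0.002]
contact_force: [0.3, 0.4, -0.8]
grip_width: 0.063
gripper_force: 66.2
```

```bash
cat >> meas.py <<'E'
def place(tag,zoff,tgt,zt):
    o=r.get_obs();d=dot(tag,o['tcp_pos'][2]+zoff);M=R.from_rotvec(o['orientation']).as_matrix();M[2]=[0,0,-1]
    print('tcp',o['tcp_pos'],'grip',o['grip_width'],'F',o['contact_force'],'xy shift',(M[:2,:2].T@(np.array(tgt)-d[:2])).round(4),'down',o['tcp_pos'][2]-zt)
E
python3 - <<'E'
from meas import *
place('w14',.0155,(.6637,-.0727),.0383)
E
```

```text
disc blob [  245   179   152   160 18319] dot 320.9912790697674 277.2994186046512 z 0.07115366634037057 [ 0.66279276 -0.07232805  0.07101678] [ 0.66279145 -0.07234036  0.07099712]
tcp [ 0.66312954 -0.07213896  0.05549712] grip 0.063035554159395 F [ 0.33956359  0.3756746  -0.84108916] xy shift [-0.0003  0.0009] down 0.017197124109768577
```

arm_command --rows '[{"fingers": 0.3,"x": -0.0003,"y": 0.0009,"z": 0.006,"ax": 0,"ay": 0,"az": 0},{"fingers": 0.3,"x": 0,"y": 0,"z": 0.005,"ax": 0,"ay": 0,"az": 0},{"fingers": 0.3,"x": 0,"y": 0,"z": 0.003,"ax": 0,"ay": 0,"az": 0},{"fingers": 0.3,"x": 0,"y": 0,"z": 0.002,"ax": 0,"ay": 0,"az": 0},{"fingers": 0.3,"x": 0,"y": 0,"z": 0.001,"ax": 0,"ay": 0,"az": 0},{"fingers": 0.3,"x": 0,"y": 0,"z": 0,"ax": 0,"ay": 0,"az": 0},{"fingers": 0.3,"x": 0,"y": 0,"z": 0,"ax": 0,"ay": 0,"az": 0},{"fingers": 0.3,"x": 0,"y": 0,"z": 0,"ax": 0,"ay": 0,"az": 0}]'

```text
clock: 21.05
tcp_pos: [0.663, -0.0729, 0.0374]
orientation: [-2.338, -2.098, 0.0]
contact_force: [-3.1, 1.4, 2.9]
grip_width: 0.063
gripper_force: 66.5
```

Run:
```python
from meas import *
place('w15',.0155,(.6637,-.0727),.0383)
```

```text
disc blob [  246   189   152   150 17440] dot 320.84393063583815 277.3208092485549 z 0.05308536908704478 [ 0.66266493 -0.07300846  0.05292112] [ 0.66266038 -0.07304909  0.05285621]
tcp [ 0.66303754 -0.07286347  0.03735621] grip 0.06300890133002758 F [-3.07539537  1.40989504  2.9332915 ] xy shift [0.0005 0.001 ] down -0.0009437895466485463
```

arm_command --rows '[{"fingers": 0.3,"x": 0.0003,"y": 0.001,"z": 0,"ax": 0,"ay": 0,"az": 0},{"fingers": 0.3,"x": 0,"y": 0,"z": 0,"ax": 0,"ay": 0,"az": 0},{"fingers": 0.75,"x": 0,"y": 0,"z": 0,"ax": 0,"ay": 0,"az": 0},{"fingers": 0.75,"x": 0,"y": 0,"z": 0,"ax": 0,"ay": 0,"az": 0},{"fingers": 0.75,"x": 0,"y": 0,"z": 0,"ax": 0,"ay": 0,"az": 0},{"fingers": 0.75,"x": 0,"y": 0,"z": -0.01,"ax": 0,"ay": 0,"az": 0},{"fingers": 0.75,"x": 0,"y": 0,"z": -0.03,"ax": 0,"ay": 0,"az": 0},{"fingers": 0.75,"x": 0,"y": 0,"z": -0.03,"ax": 0,"ay": 0,"az": 0},{"fingers": 0.75,"x": 0,"y": 0,"z": 0,"ax": 0,"ay": 0,"az": 0}]'

```text
clock: 21.85
tcp_pos: [0.6681, -0.0741, 0.1139]
orientation: [2.334, 2.092, 0.01]
contact_force: [1.2, -0.8, 0.8]
grip_width: 0.075
gripper_force: 0.0
```

arm_command --rows '[{"fingers": 0.75,"x": 0.0281,"y": -0.0253,"z": 0,"ax": 0,"ay": 0,"az": 0},{"fingers": 0.75,"x": 0.0281,"y": -0.0253,"z": 0,"ax": 0,"ay": 0,"az": 0},{"fingers": 0.75,"x": 0.0281,"y": -0.0253,"z": 0,"ax": 0,"ay": 0,"az": 0},{"fingers": 0.75,"x": 0.0281,"y": -0.0253,"z": 0,"ax": 0,"ay": 0,"az": 0},{"fingers": 0.75,"x": 0.0281,"y": -0.0253,"z": 0,"ax": 0,"ay": 0,"az": 0},{"fingers": 0.75,"x": 0.0281,"y": -0.0253,"z": 0,"ax": 0,"ay": 0,"az": 0},{"fingers": 0.75,"x": 0.0281,"y": -0.0253,"z": 0,"ax": 0,"ay": 0,"az": 0},{"fingers": 0.75,"x": 0.0281,"y": -0.0253,"z": 0,"ax": 0,"ay": 0,"az": 0},{"fingers": 0.75,"x": 0.0281,"y": -0.0253,"z": 0,"ax": 0,"ay": 0,"az": 0},{"fingers": 0.75,"x": 0.0281,"y": -0.0253,"z": 0,"ax": 0,"ay": 0,"az": 0}]'

```text
clock: 22.68
tcp_pos: [0.4423, 0.2355, 0.1081]
orientation: [-2.339, -2.097, -0.003]
contact_force: [0.3, 0.0, -0.1]
grip_width: 0.0749
gripper_force: 0.0
```

arm_command --rows '[{"fingers": 0.75,"x": 0,"y": 0,"z": 0.03,"ax": 0,"ay": 0,"az": 0},{"fingers": 0.75,"x": 0,"y": 0,"z": 0.03,"ax": 0,"ay": 0,"az": 0},{"fingers": 0.75,"x": 0,"y": 0,"z": 0.008,"ax": 0,"ay": 0,"az": 0},{"fingers": 0.75,"x": 0,"y": 0,"z": 0,"ax": 0,"ay": 0,"az": 0},{"fingers": 0.75,"x": 0,"y": 0,"z": 0,"ax": 0,"ay": 0,"az": 0},{"fingers": 0.75,"x": 0,"y": 0,"z": 0,"ax": 0,"ay": 0,"az": 0},{"fingers": 0.75,"x": 0,"y": 0,"z": 0,"ax": 0,"ay": 0,"az": 0}]'

```text
clock: 23.27
tcp_pos: [0.4445, 0.2339, 0.0407]
orientation: [2.34, 2.096, 0.004]
contact_force: [0.3, -0.5, -0.8]
grip_width: 0.0751
gripper_force: 0.0
```

Run:
```python
from meas import *
d=dot('w16',.024);go((d[0],d[1],.0075))
```

```text
disc blob [  255   176   128   122 11792] dot 318.4297520661157 243.5 z 0.023112543762504142 [0.44285933 0.23336893 0.02354728] [0.44288762 0.23359568 0.024     ]
{'clock': 23.3167, 'joints': [-1.0318, 0.5284, 0.5343, 2.1358, -0.4789, 0.5916, -0.2628], 'tcp_pos': [0.4443, 0.234, 0.0406], 'orientation': [2.3397, 2.0963, 0.0038], 'contact_force': [1.3477, 0.4063, -0.0118], 'moment': [0.0347, -0.0235, 0.0135], 'gripper_force': 0.0, 'grip_width': 0.0749}
psi 83.72 tool z [ 0.0019  0.0015 -1.    ]
tool shift [-0.0006 -0.0015  0.0331]
```

arm_command --rows '[{"fingers": 0.75,"x": -0.0006,"y": -0.0015,"z": 0.012,"ax": 0,"ay": 0,"az": 0},{"fingers": 0.75,"x": 0,"y": 0,"z": 0.01,"ax": 0,"ay": 0,"az": 0},{"fingers": 0.75,"x": 0,"y": 0,"z": 0.007,"ax": 0,"ay": 0,"az": 0},{"fingers": 0.75,"x": 0,"y": 0,"z": 0.004,"ax": 0,"ay": 0,"az": 0},{"fingers": 0.75,"x": 0,"y": 0,"z": 0,"ax": 0,"ay": 0,"az": 0},{"fingers": 0.75,"x": 0,"y": 0,"z": 0,"ax": 0,"ay": 0,"az": 0},{"fingers": 0.3,"x": 0,"y": 0,"z": 0,"ax": 0,"ay": 0,"az": 0},{"fingers": 0.3,"x": 0,"y": 0,"z": 0,"ax": 0,"ay": 0,"az": 0},{"fingers": 0.3,"x": 0,"y": 0,"z": 0,"ax": 0,"ay": 0,"az": 0},{"fingers": 0.3,"x": 0,"y": 0,"z": 0,"ax": 0,"ay": 0,"az": 0}]' --grip_force 60

```text
clock: 24.15
tcp_pos: [0.4424, 0.2336, 0.0074]
orientation: [2.339, 2.097, 0.003]
contact_force: [-1.7, -0.9, 9.1]
grip_width: 0.0629
gripper_force: 63.2
```

arm_command --rows '[{"fingers": 0.3,"x": 0,"y": 0,"z": -0.005,"ax": 0,"ay": 0,"az": 0},{"fingers": 0.3,"x": 0,"y": 0,"z": -0.015,"ax": 0,"ay": 0,"az": 0},{"fingers": 0.3,"x": 0,"y": 0,"z": -0.03,"ax": 0,"ay": 0,"az": 0},{"fingers": 0.3,"x": 0,"y": 0,"z": -0.03,"ax": 0,"ay": 0,"az": 0},{"fingers": 0.3,"x": 0,"y": 0,"z": -0.02,"ax": 0,"ay": 0,"az": 0},{"fingers": 0.3,"x": 0,"y": 0,"z": 0,"ax": 0,"ay": 0,"az": 0}]'

```text
clock: 24.65
tcp_pos: [0.4437, 0.2347, 0.1101]
orientation: [-2.339, -2.097, -0.01]
contact_force: [1.0, 0.1, -1.2]
grip_width: 0.0631
gripper_force: 66.5
```

arm_command --rows '[{"fingers": 0.3,"x": -0.028,"y": 0.0253,"z": 0,"ax": 0,"ay": 0,"az": 0},{"fingers": 0.3,"x": -0.028,"y": 0.0253,"z": 0,"ax": 0,"ay": 0,"az": 0},{"fingers": 0.3,"x": -0.028,"y": 0.0253,"z": 0,"ax": 0,"ay": 0,"az": 0},{"fingers": 0.3,"x": -0.028,"y": 0.0253,"z": 0,"ax": 0,"ay": 0,"az": 0},{"fingers": 0.3,"x": -0.028,"y": 0.0253,"z": 0,"ax": 0,"ay": 0,"az": 0},{"fingers": 0.3,"x": -0.028,"y": 0.0253,"z": 0,"ax": 0,"ay": 0,"az": 0},{"fingers": 0.3,"x": -0.028,"y": 0.0253,"z": 0,"ax": 0,"ay": 0,"az": 0},{"fingers": 0.3,"x": -0.028,"y": 0.0253,"z": 0,"ax": 0,"ay": 0,"az": 0},{"fingers": 0.3,"x": -0.028,"y": 0.0253,"z": 0,"ax": 0,"ay": 0,"az": 0},{"fingers": 0.3,"x": -0.028,"y": 0.0253,"z": 0,"ax": 0,"ay": 0,"az": 0}]'

```text
clock: 25.48
tcp_pos: [0.663, -0.0735, 0.1053]
orientation: [-2.337, -2.097, 0.001]
contact_force: [0.6, 0.4, -1.2]
grip_width: 0.0623
gripper_force: 66.5
```

arm_command --rows '[{"fingers": 0.3,"x": 0,"y": 0,"z": 0.02,"ax": 0,"ay": 0,"az": 0},{"fingers": 0.3,"x": 0,"y": 0,"z": 0.02,"ax": 0,"ay": 0,"az": 0},{"fingers": 0.3,"x": 0,"y": 0,"z": 0,"ax": 0,"ay": 0,"az": 0},{"fingers": 0.3,"x": 0,"y": 0,"z": 0,"ax": 0,"ay": 0,"az": 0},{"fingers": 0.3,"x": 0,"y": 0,"z": 0,"ax": 0,"ay": 0,"az": 0},{"fingers": 0.3,"x": 0,"y": 0,"z": 0,"ax": 0,"ay": 0,"az": 0},{"fingers": 0.3,"x": 0,"y": 0,"z": 0,"ax": 0,"ay": 0,"az": 0}]'

```text
clock: 26.07
tcp_pos: [0.6635, -0.0718, 0.0676]
orientation: [2.337, 2.098, 0.002]
contact_force: [0.3, -0.4, -0.8]
grip_width: 0.0632
gripper_force: 66.5
```

Run:
```python
from meas import *
place('w17',.0155,(.6637,-.0727),.0503)
```

```text
disc blob [  246   174   151   164 18744] dot 321.0557184750733 277.3284457478006 z 0.08296050406712582 [ 0.66321027 -0.07182368  0.08316953] [ 0.66320269 -0.07189507  0.08305553]
tcp [ 0.66351794 -0.07175961  0.06755553] grip 0.06317731612131837 F [ 0.2509975  -0.39792205 -0.81554274] xy shift [-0.0007  0.0006] down 0.01725553393380856
```

arm_command --rows '[{"fingers": 0.3,"x": -0.0007,"y": 0.001,"z": 0.006,"ax": 0,"ay": 0,"az": 0},{"fingers": 0.3,"x": 0,"y": 0,"z": 0.005,"ax": 0,"ay": 0,"az": 0},{"fingers": 0.3,"x": 0,"y": 0,"z": 0.003,"ax": 0,"ay": 0,"az": 0},{"fingers": 0.3,"x": 0,"y": 0,"z": 0.002,"ax": 0,"ay": 0,"az": 0},{"fingers": 0.3,"x": 0,"y": 0,"z": 0.001,"ax": 0,"ay": 0,"az": 0},{"fingers": 0.3,"x": 0,"y": 0,"z": 0,"ax": 0,"ay": 0,"az": 0},{"fingers": 0.3,"x": 0,"y": 0,"z": 0,"ax": 0,"ay": 0,"az": 0},{"fingers": 0.3,"x": 0,"y": 0,"z": 0,"ax": 0,"ay": 0,"az": 0}]'

```text
clock: 26.78
tcp_pos: [0.6634, -0.0728, 0.0496]
orientation: [-2.338, -2.097, 0.0]
contact_force: [-4.1, 1.5, 5.5]
grip_width: 0.0633
gripper_force: 67.1
```

Run:
```python
from meas import *
place('w18',.0155,(.6637,-.0727),.0503)
```

```text
disc blob [  246   181   151   158 18161] dot 320.77906976744185 277.33720930232556 z 0.06508432178573931 [ 0.66299602 -0.07277357  0.06546855] [ 0.66296835 -0.07301866  0.06507677]
tcp [ 0.66335416 -0.0728469   0.04957677] grip 0.0633300507687867 F [-4.05564742  1.46907881  5.54273829] xy shift [0.0004 0.0007] down -0.0007232338876771716
```

arm_command --rows '[{"fingers": 0.3,"x": 0.0003,"y": 0.0007,"z": 0,"ax": 0,"ay": 0,"az": 0},{"fingers": 0.3,"x": 0,"y": 0,"z": 0,"ax": 0,"ay": 0,"az": 0},{"fingers": 0.75,"x": 0,"y": 0,"z": 0,"ax": 0,"ay": 0,"az": 0},{"fingers": 0.75,"x": 0,"y": 0,"z": 0,"ax": 0,"ay": 0,"az": 0},{"fingers": 0.75,"x": 0,"y": 0,"z": 0,"ax": 0,"ay": 0,"az": 0},{"fingers": 0.75,"x": 0,"y": 0,"z": -0.01,"ax": 0,"ay": 0,"az": 0},{"fingers": 0.75,"x": 0,"y": 0,"z": -0.035,"ax": 0,"ay": 0,"az": 0},{"fingers": 0.75,"x": 0,"y": 0,"z": -0.035,"ax": 0,"ay": 0,"az": 0},{"fingers": 0.75,"x": 0,"y": 0,"z": -0.035,"ax": 0,"ay": 0,"az": 0},{"fingers": 0.75,"x": 0,"y": 0,"z": -0.025,"ax": 0,"ay": 0,"az": 0}]'

```text
clock: 27.67
tcp_pos: [0.6655, -0.0734, 0.1934]
orientation: [2.337, 2.095, 0.004]
contact_force: [1.4, -0.1, -0.3]
grip_width: 0.0748
gripper_force: 0.0
```

arm_command --rows '[{"fingers": 0.8,"x": 0,"y": 0,"z": 0,"ax": 0,"ay": 0,"az": 0},{"fingers": 0.8,"x": 0,"y": 0,"z": 0,"ax": 0,"ay": 0,"az": 0},{"fingers": 0.8,"x": 0,"y": 0,"z": 0,"ax": 0,"ay": 0,"az": 0}]'

```text
clock: 27.92
tcp_pos: [0.6641, -0.0725, 0.1891]
orientation: [-2.338, -2.098, 0.0]
contact_force: [-1.0, 0.3, -0.8]
grip_width: 0.0771
gripper_force: 0.0
```

Run:
```python
from meas import *
st();d=dot('w19',.066)
```

```text
{'clock': 27.9167, 'joints': [-0.4267, 0.5744, 0.6501, 1.6428, -0.3876, 1.0573, 0.2313], 'tcp_pos': [0.6641, -0.0725, 0.1891], 'orientation': [-2.3379, -2.0976, 0.0001], 'contact_force': [-1.0293, 0.3049, -0.7545], 'moment': [0.0451, 0.0733, -0.0058], 'gripper_force': 0.0, 'grip_width': 0.0771}
disc blob [ 282  136   80   84 5131] dot 321.1914893617021 183.04255319148936 z 0.06503109827811837 [ 0.66375754 -0.07294551  0.06561659] [ 0.6637705  -0.07282903  0.066     ]
```

arm_command --rows '[{"fingers": 0.8,"x": -0.0198,"y": -0.0325,"z": 0,"ax": 0,"ay": 0,"az": 0},{"fingers": 0.8,"x": -0.0198,"y": -0.0325,"z": 0,"ax": 0,"ay": 0,"az": 0},{"fingers": 0.8,"x": -0.0198,"y": -0.0325,"z": 0,"ax": 0,"ay": 0,"az": 0},{"fingers": 0.8,"x": -0.0198,"y": -0.0325,"z": 0,"ax": 0,"ay": 0,"az": 0},{"fingers": 0.8,"x": -0.0198,"y": -0.0325,"z": 0,"ax": 0,"ay": 0,"az": 0},{"fingers": 0.8,"x": -0.0198,"y": -0.0325,"z": 0,"ax": 0,"ay": 0,"az": 0},{"fingers": 0.8,"x": -0.0198,"y": -0.0325,"z": 0,"ax": 0,"ay": 0,"az": 0},{"fingers": 0.8,"x": 0,"y": 0,"z": 0,"ax": 0,"ay": 0,"az": 0},{"fingers": 0.8,"x": 0,"y": 0,"z": 0,"ax": 0,"ay": 0,"az": 0},{"fingers": 0.8,"x": 0,"y": 0,"z": 0,"ax": 0,"ay": 0,"az": 0}]'

```text
clock: 28.8
tcp_pos: [0.4235, -0.1855, 0.1889]
orientation: [-2.338, -2.098, 0.0]
contact_force: [0.1, -0.2, 0.6]
grip_width: 0.0767
gripper_force: 0.0
```

Run:
```python
from meas import *
go((.423,-.1855,.05)); f=snap('wrist','w20');print(proj(f,(.423,-.1855,.016)))
```

```text
{'clock': 28.8, 'joints': [-0.3995, 0.2076, 0.7802, 2.1246, -0.1897, 0.8778, 0.3838], 'tcp_pos': [0.4235, -0.1855, 0.1889], 'orientation': [-2.338, -2.0977, 0.0002], 'contact_force': [0.0748, -0.2019, 0.6038], 'moment': [0.0095, -0.0412, 0.0102], 'gripper_force': 0.0, 'grip_width': 0.0767}
psi 83.8 tool z [-4.e-04  3.e-04 -1.e+00]
tool shift [-1.000e-04 -4.000e-04  1.389e-01]
[321.08090519 167.15038914]
```

View pics/w20.png

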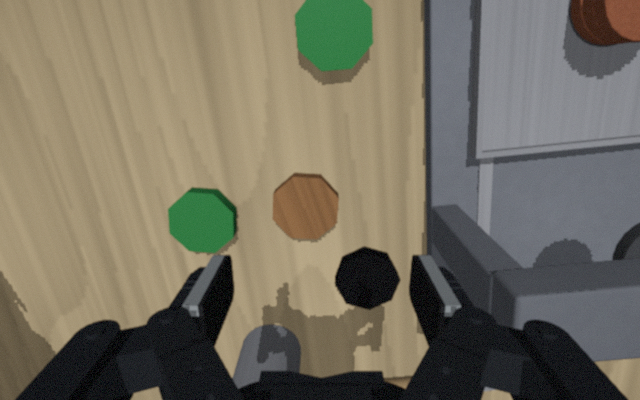

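The brown board has been knocked and is now at (305,207) instead of the expected (321,167). Black is at (367,277), with greens at (203,220) and (335,32). I measure the board's centre and flats.

```bash
cat >> meas.py <<'E'
def board(tag,z,seed=None,new=True):
    f=snap('wrist',tag) if new else load(tag)
    h=cv2.cvtColor(f['frame'],cv2.COLOR_RGB2HSV).astype(int)
    P=cloud(f);m=(h[...,0]<17)&(h[...,1]>115)&(abs(P[...,2]-z)<.006)
    m=cv2.morphologyEx(m.astype(np.uint8),cv2.MORPH_OPEN,np.ones((3,3)));n,l,s,c=cv2.connectedComponentsWithStats(m)
    i=1+s[1:,4].argmax();print(s[i],c[i],'z',np.median(P[l==i][:,2]))
    cn=max(cv2.findContours((l==i).astype(np.uint8),cv2.RETR_EXTERNAL,cv2.CHAIN_APPROX_NONE)[0],key=len)[:,0]
    w=np.array([pt(f,a,b,z)[:2] for a,b in cn]);hull=w
    # support widths: best octagon orientation = min sum of widths in 4 dirs
    best=None
    for a in np.arange(0,45,.5):
        t=np.radians(a+np.arange(4)*45);D=np.stack([np.cos(t),np.sin(t)],1);pr=w@D.T;lo,hi=pr.min(0),pr.max(0);wd=hi-lo
        if best is None or wd.sum()<best[0]: best=(wd.sum(),a,wd,np.linalg.lstsq(D,(lo+hi)/2,rcond=None)[0])
    print('octagon normals at',best[1],'mod45 widths',best[2].round(4),'centre',best[3].round(4));return best[3],best[1]
E
python3 - <<'E'
from meas import *
f=load('w20');print(cv2.cvtColor(f['frame'],cv2.COLOR_RGB2HSV)[[207,200,30],[305,315,600]],pt(f,305,207),pt(f,250,150),cv2.cvtColor(f['frame'],cv2.COLOR_RGB2HSV)[150,250])
c,a=board('w20',.016,new=False);go((*c,.03))
E
```

```text
[[ 15 129 140]
 [ 15 138 124]
 [  7 179  60]] [ 0.40294916 -0.22415546  0.01463779] [ 0.35544856 -0.16531239 -0.0011772 ] [ 19  69 173]
[ 273  175   65   64 3316] [305.02563329 206.54613993] z 0.015115075904371056
octagon normals at 35.0 mod45 widths [0.0644 0.0652 0.0644 0.0624] centre [ 0.4031 -0.2241]
{'clock': 28.85, 'joints': [-0.3999, 0.2082, 0.7797, 2.1237, -0.1896, 0.8779, 0.3838], 'tcp_pos': [0.4241, -0.1853, 0.189], 'orientation': [-2.3371, -2.0994, 0.0007], 'contact_force': [-0.1197, 0.3913, 0.6429], 'moment': [0.0106, -0.053, -0.0015], 'gripper_force': 0.0, 'grip_width': 0.0771}
psi 83.87 tool z [-3.e-04 -3.e-04 -1.e+00]
tool shift [-0.0408 -0.0166  0.159 ]
```

arm_command --rows '[{"fingers": 0.8,"x": -0.0204,"y": -0.0083,"z": 0.02,"ax": 0,"ay": 0,"az": 0},{"fingers": 0.8,"x": -0.0204,"y": -0.0083,"z": 0.02,"ax": 0,"ay": 0,"az": 0},{"fingers": 0.8,"x": 0,"y": 0,"z": 0.035,"ax": 0,"ay": 0,"az": 3.9},{"fingers": 0.8,"x": 0,"y": 0,"z": 0.035,"ax": 0,"ay": 0,"az": 0},{"fingers": 0.8,"x": 0,"y": 0,"z": 0.035,"ax": 0,"ay": 0,"az": 0},{"fingers": 0.8,"x": 0,"y": 0,"z": 0.014,"ax": 0,"ay": 0,"az": 0},{"fingers": 0.8,"x": 0,"y": 0,"z": 0,"ax": 0,"ay": 0,"az": 0},{"fingers": 0.8,"x": 0,"y": 0,"z": 0,"ax": 0,"ay": 0,"az": 0},{"fingers": 0.8,"x": 0,"y": 0,"z": 0,"ax": 0,"ay": 0,"az": 0},{"fingers": 0.8,"x": 0,"y": 0,"z": 0,"ax": 0,"ay": 0,"az": 0}]'

```text
clock: 29.68
tcp_pos: [0.4038, -0.225, 0.0314]
orientation: [2.406, 2.017, 0.002]
contact_force: [0.4, 0.6, 0.6]
grip_width: 0.077
gripper_force: 0.0
```

Run:
```python
from meas import *
c,a=board('w21',.016);go((*c,-.006))
```

```text
[  257   182   126   116 11704] [319.76443951 239.13781613] z 0.0151620869896128
octagon normals at 35.0 mod45 widths [0.0644 0.065  0.0642 0.063 ] centre [ 0.403  -0.2243]
{'clock': 29.7333, 'joints': [-0.0877, 0.5096, 0.572, 2.2312, -0.5457, 0.5346, 0.7293], 'tcp_pos': [0.4037, -0.2249, 0.0314], 'orientation': [2.4062, 2.0165, 0.0022], 'contact_force': [-0.1225, 0.3117, 1.2449], 'moment': [-0.0171, -0.0456, -0.0083], 'gripper_force': 0.0, 'grip_width': 0.0769}
psi 79.93 tool z [ 2.4e-03 -7.0e-04 -1.0e+00]
tool shift [ 0.0005 -0.0009  0.0374]
```

arm_command --rows '[{"fingers": 0.8,"x": 0.0005,"y": -0.0009,"z": 0.015,"ax": 0,"ay": 0,"az": 0},{"fingers": 0.8,"x": 0,"y": 0,"z": 0.01,"ax": 0,"ay": 0,"az": 0},{"fingers": 0.8,"x": 0,"y": 0,"z": 0.007,"ax": 0,"ay": 0,"az": 0},{"fingers": 0.8,"x": 0,"y": 0,"z": 0.0035,"ax": 0,"ay": 0,"az": 0},{"fingers": 0.8,"x": 0,"y": 0,"z": 0,"ax": 0,"ay": 0,"az": 0},{"fingers": 0.8,"x": 0,"y": 0,"z": 0,"ax": 0,"ay": 0,"az": 0},{"fingers": 0.25,"x": 0,"y": 0,"z": 0,"ax": 0,"ay": 0,"az": 0},{"fingers": 0.25,"x": 0,"y": 0,"z": 0,"ax": 0,"ay": 0,"az": 0},{"fingers": 0.25,"x": 0,"y": 0,"z": 0,"ax": 0,"ay": 0,"az": 0},{"fingers": 0.25,"x": 0,"y": 0,"z": 0,"ax": 0,"ay": 0,"az": 0}]' --grip_force 60

```text
clock: 30.57
tcp_pos: [0.4019, -0.2243, -0.0044]
orientation: [2.408, 2.017, 0.001]
contact_force: [-1.5, 0.7, 8.5]
grip_width: 0.0622
gripper_force: 64.3
```

arm_command --rows '[{"fingers": 0.25,"x": 0,"y": 0,"z": -0.01,"ax": 0,"ay": 0,"az": 0},{"fingers": 0.25,"x": 0,"y": 0,"z": -0.03,"ax": 0,"ay": 0,"az": 0},{"fingers": 0.25,"x": 0,"y": 0,"z": -0.04,"ax": 0,"ay": 0,"az": 0},{"fingers": 0.25,"x": 0,"y": 0,"z": -0.04,"ax": 0,"ay": 0,"az": 0},{"fingers": 0.25,"x": 0,"y": 0,"z": -0.01,"ax": 0,"ay": 0,"az": 0},{"fingers": 0.25,"x": 0,"y": 0,"z": 0,"ax": 0,"ay": 0,"az": -5},{"fingers": 0.25,"x": 0,"y": 0,"z": 0,"ax": 0,"ay": 0,"az": -5},{"fingers": 0.25,"x": 0,"y": 0,"z": 0,"ax": 0,"ay": 0,"az": 0},{"fingers": 0.25,"x": 0,"y": 0,"z": 0,"ax": 0,"ay": 0,"az": 0}]'

```text
clock: 31.32
tcp_pos: [0.4014, -0.2239, 0.1251]
orientation: [-2.226, -2.216, -0.001]
contact_force: [-0.5, 0.9, -0.3]
grip_width: 0.0627
gripper_force: 66.5
```

Run:
```python
from meas import *
go((.6638,-.0728,.1265))
```

```text
{'clock': 31.3167, 'joints': [-0.2303, 0.3257, 0.7244, 2.1871, -0.3234, 0.7331, 0.707], 'tcp_pos': [0.4014, -0.2239, 0.1251], 'orientation': [-2.2262, -2.2165, -0.0009], 'contact_force': [-0.4803, 0.9114, -0.3494], 'moment': [-0.0624, -0.0578, -0.0101], 'gripper_force': 66.5497, 'grip_width': 0.0627}
psi 89.75 tool z [ 3.e-04  5.e-04 -1.e+00]
tool shift [ 0.1522  0.2617 -0.0013]
```

arm_command --rows '[{"fingers": 0.25,"x": 0.038,"y": 0.005,"z": 0,"ax": 0,"ay": 0,"az": 0},{"fingers": 0.25,"x": 0.038,"y": 0.01,"z": 0,"ax": 0,"ay": 0,"az": 0},{"fingers": 0.25,"x": 0.036,"y": 0.02,"z": 0,"ax": 0,"ay": 0,"az": 0},{"fingers": 0.25,"x": 0.026,"y": 0.03,"z": 0,"ax": 0,"ay": 0,"az": 0},{"fingers": 0.25,"x": 0.014,"y": 0.036,"z": 0,"ax": 0,"ay": 0,"az": 0},{"fingers": 0.25,"x": 0,"y": 0.04,"z": 0,"ax": 0,"ay": 0,"az": 0},{"fingers": 0.25,"x": 0,"y": 0.04,"z": 0,"ax": 0,"ay": 0,"az": 0},{"fingers": 0.25,"x": 0,"y": 0.04,"z": 0,"ax": 0,"ay": 0,"az": 0},{"fingers": 0.25,"x": 0,"y": 0.04,"z": 0,"ax": 0,"ay": 0,"az": 0},{"fingers": 0.25,"x": 0,"y": 0,"z": 0,"ax": 0,"ay": 0,"az": 0}]'

```text
clock: 32.15
tcp_pos: [0.6697, -0.0711, 0.1239]
orientation: [2.219, 2.217, 0.003]
contact_force: [0.1, 1.4, -0.9]
grip_width: 0.0618
gripper_force: 66.6
```

arm_command --rows '[{"fingers": 0.25,"x": 0,"y": 0,"z": 0.02,"ax": 0,"ay": 0,"az": 0},{"fingers": 0.25,"x": 0,"y": 0,"z": 0.015,"ax": 0,"ay": 0,"az": 0},{"fingers": 0.25,"x": 0,"y": 0,"z": 0,"ax": 0,"ay": 0,"az": 0},{"fingers": 0.25,"x": 0,"y": 0,"z": 0,"ax": 0,"ay": 0,"az": 0},{"fingers": 0.25,"x": 0,"y": 0,"z": 0,"ax": 0,"ay": 0,"az": 0},{"fingers": 0.25,"x": 0,"y": 0,"z": 0,"ax": 0,"ay": 0,"az": 0}]'

```text
clock: 32.65
tcp_pos: [0.6632, -0.0727, 0.0908]
orientation: [2.224, 2.218, 0.001]
contact_force: [-0.4, 0.0, -0.7]
grip_width: 0.0622
gripper_force: 66.6
```

Run:
```python
from meas import *
o=r.get_obs();c,a=board('w22',o['tcp_pos'][2]+.0204);go((.6638,-.0728,.0616));print('target shift from board',np.array([.6638,-.0728])-c)
```

```text
[  243   208   157   138 17147] [320.9306001  276.56692133] z 0.11018646141323132
octagon normals at 0.0 mod45 widths [0.0631 0.0646 0.065  0.0641] centre [ 0.6629 -0.0718]
{'clock': 32.7, 'joints': [-0.3858, 0.681, 0.5892, 1.7145, -0.4678, 0.8889, 0.3986], 'tcp_pos': [0.6633, -0.0726, 0.0909], 'orientation': [2.2233, 2.2182, 0.0018], 'contact_force': [-0.6447, -0.5221, -0.2723], 'moment': [0.0285, -0.06, 0.0259], 'gripper_force': 66.5668, 'grip_width': 0.0623}
psi 89.87 tool z [ 1.5e-03  1.0e-04 -1.0e+00]
tool shift [-0.0002  0.0005  0.0293]
target shift from board [ 0.00085058 -0.00096378]
```

arm_command --rows '[{"fingers": 0.25,"x": -0.0008,"y": 0.0012,"z": 0.01,"ax": 0,"ay": 0,"az": 0},{"fingers": 0.25,"x": 0,"y": 0,"z": 0.009,"ax": 0,"ay": 0,"az": 0},{"fingers": 0.25,"x": 0,"y": 0,"z": 0.005,"ax": 0,"ay": 0,"az": 0},{"fingers": 0.25,"x": 0,"y": 0,"z": 0.003,"ax": 0,"ay": 0,"az": 0},{"fingers": 0.25,"x": 0,"y": 0,"z": 0.0015,"ax": 0,"ay": 0,"az": 0},{"fingers": 0.25,"x": 0,"y": 0,"z": 0.0007,"ax": 0,"ay": 0,"az": 0},{"fingers": 0.25,"x": 0,"y": 0,"z": 0,"ax": 0,"ay": 0,"az": 0},{"fingers": 0.25,"x": 0,"y": 0,"z": 0,"ax": 0,"ay": 0,"az": 0}]'

```text
clock: 33.37
tcp_pos: [0.6633, -0.0734, 0.0617]
orientation: [-2.222, -2.218, 0.001]
contact_force: [-7.5, 1.3, 12.7]
grip_width: 0.0621
gripper_force: 68.0
```

Run:
```python
from meas import *
c,a=board('w23',.082);st()
```

```text
[  243   208   157   138 17169] [320.76440096 276.69177005] z 0.08115669357618255
octagon normals at 0.0 mod45 widths [0.0632 0.0647 0.065  0.0641] centre [ 0.663  -0.0726]
{'clock': 33.4167, 'joints': [-0.3677, 0.7179, 0.5656, 1.7242, -0.4914, 0.8467, 0.4174], 'tcp_pos': [0.6633, -0.0734, 0.0617], 'orientation': [-2.2225, -2.2177, 0.0005], 'contact_force': [-6.9097, 1.2373, 12.9218], 'moment': [0.237, 1.3548, 0.0572], 'gripper_force': 68.0409, 'grip_width': 0.0623}
```

arm_command --rows '[{"fingers": 0.25,"x": 0,"y": 0.0004,"z": -0.0006,"ax": 0,"ay": 0,"az": 0},{"fingers": 0.25,"x": 0,"y": 0,"z": 0,"ax": 0,"ay": 0,"az": 0},{"fingers": 0.75,"x": 0,"y": 0,"z": 0,"ax": 0,"ay": 0,"az": 0},{"fingers": 0.75,"x": 0,"y": 0,"z": 0,"ax": 0,"ay": 0,"az": 0},{"fingers": 0.75,"x": 0,"y": 0,"z": 0,"ax": 0,"ay": 0,"az": 0},{"fingers": 0.75,"x": 0,"y": 0,"z": -0.01,"ax": 0,"ay": 0,"az": 0},{"fingers": 0.75,"x": 0,"y": 0,"z": -0.04,"ax": 0,"ay": 0,"az": 0},{"fingers": 0.75,"x": 0,"y": 0,"z": -0.04,"ax": 0,"ay": 0,"az": 0},{"fingers": 0.75,"x": 0,"y": 0,"z": -0.04,"ax": 0,"ay": 0,"az": 0},{"fingers": 0.75,"x": 0,"y": 0,"z": -0.02,"ax": 0,"ay": 0,"az": 0}]'

```text
clock: 34.25
tcp_pos: [0.6665, -0.0744, 0.2171]
orientation: [2.221, 2.215, 0.007]
contact_force: [1.8, -0.3, 1.0]
grip_width: 0.0744
gripper_force: 0.0
```

arm_command --rows '[{"fingers": 0.75,"x": 0,"y": 0,"z": 0,"ax": 0,"ay": 0,"az": 0},{"fingers": 0.75,"x": 0,"y": 0,"z": 0,"ax": 0,"ay": 0,"az": 0},{"fingers": 0.75,"x": 0,"y": 0,"z": 0,"ax": 0,"ay": 0,"az": 0}]'

```text
clock: 34.5
tcp_pos: [0.664, -0.073, 0.2107]
orientation: [-2.223, -2.219, 0.001]
contact_force: [0.6, 0.9, -0.1]
grip_width: 0.0744
gripper_force: 0.0
```

Run:
```python
from meas import *
c,a=board('w24',.082)
f=snap('scene','s2');t=snap('top','t2');w=load('w24')['frame']
cv2.imwrite('pics/mix.png',np.vstack([np.hstack([cv2.resize(w[80:330,170:470,::-1],(390,325)),cv2.resize(f['frame'][160:330,180:350,::-1],(390,325))])]))
go((.6633,.0675,.2))
P=cloud(load('w24'));print('knob px', proj(load('w24'),(.6633,.0675,.07)))
P=cloud(t);X,Y,Z=P[...,0],P[...,1],P[...,2];m=(abs(X-.66)<.03)&(abs(Y-.067)<.03)&(Z>.062)&(Z<.076);print('knob top',P[m].mean(0))
```

```text
[ 284  143   76   75 4703] [321.78439294 179.8284074 ] z 0.08111891493624596
octagon normals at 0.0 mod45 widths [0.0618 0.064  0.0633 0.0637] centre [ 0.664  -0.0735]
{'clock': 34.65, 'joints': [-0.4386, 0.5574, 0.6699, 1.6233, -0.3776, 1.0969, 0.3314], 'tcp_pos': [0.6636, -0.0731, 0.2097], 'orientation': [-2.2221, -2.2181, 0.0029], 'contact_force': [-0.2102, 0.7449, -0.6028], 'moment': [0.0249, -0.0477, -0.0772], 'gripper_force': 0.0, 'grip_width': 0.0748}
psi 89.9 tool z [-0.0027  0.     -1.    ]
tool shift [ 0.1406 -0.0006  0.0097]
knob px [320.5191269   -9.92646469]
knob top [nan nan nan]<stdin>:7: RuntimeWarning: Mean of empty slice.
  ret = um.true_divide(
```

View pics/mix.png

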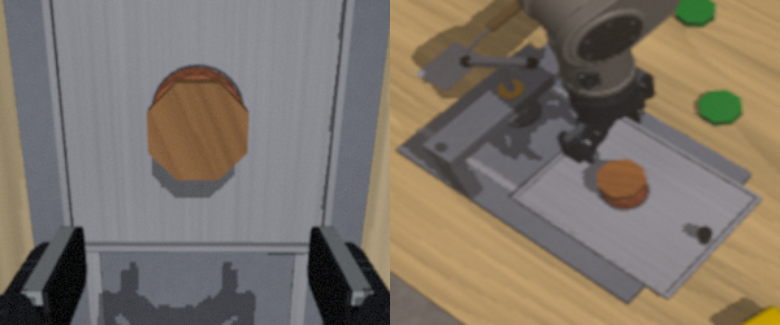

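The stack is neat, with the board centred in both views (wrist crop (198,130), scene crop (622,178)). Now I grip the knob and slide the tray home.

arm_command --rows '[{"fingers": 0,"x": 0.035,"y": -0.0005,"z": 0,"ax": 0,"ay": 0,"az": 0},{"fingers": 0,"x": 0.035,"y": 0,"z": 0,"ax": 0,"ay": 0,"az": 0},{"fingers": 0,"x": 0.035,"y": 0,"z": 0.01,"ax": 0,"ay": 0,"az": 0},{"fingers": 0,"x": 0.0356,"y": 0,"z": 0.02,"ax": 0,"ay": 0,"az": 0},{"fingers": 0,"x": 0,"y": 0,"z": 0.03,"ax": 0,"ay": 0,"az": 0},{"fingers": 0,"x": 0,"y": 0,"z": 0.03,"ax": 0,"ay": 0,"az": 0},{"fingers": 0,"x": 0,"y": 0,"z": 0.01,"ax": 0,"ay": 0,"az": 0},{"fingers": 0,"x": 0,"y": 0,"z": 0,"ax": 0,"ay": 0,"az": 0},{"fingers": 0,"x": 0,"y": 0,"z": 0,"ax": 0,"ay": 0,"az": 0}]'

```text
clock: 35.4
tcp_pos: [0.6642, 0.0662, 0.1112]
orientation: [2.225, 2.218, -0.002]
contact_force: [-0.5, 0.0, 0.9]
grip_width: 0.0424
gripper_force: 0.0
```

Run:
```python
from h import *
f=snap('wrist','w25');P=cloud(f);X,Y,Z=P[...,0],P[...,1],P[...,2];m=(abs(X-.66)<.03)&(abs(Y-.067)<.03)&(Z>.063)&(Z<.076);q=P[m];print('knob',q.mean(0),(q.min(0)+q.max(0))/2,len(q))
go((.6633,.0675,.056))
```

```text
knob [0.66473314 0.06881261 0.06862013] [0.66485806 0.067697   0.06704014] 886
{'clock': 35.45, 'joints': [-0.6024, 0.6566, 0.602, 1.6997, -0.4469, 0.9249, 0.173], 'tcp_pos': [0.6652, 0.0661, 0.1124], 'orientation': [2.2242, 2.2168, 0.0012], 'contact_force': [1.1592, -0.9936, 0.3367], 'moment': [-0.0063, -0.0024, 0.0007], 'gripper_force': 0.0, 'grip_width': 0.0427}
psi 89.81 tool z [ 1.5e-03 -4.0e-04 -1.0e+00]
tool shift [ 0.0014 -0.002   0.0564]
```

arm_command --rows '[{"fingers": 0,"x": 0.001,"y": -0.0005,"z": 0.02,"ax": 0,"ay": 0,"az": 0},{"fingers": 0,"x": 0,"y": 0,"z": 0.02,"ax": 0,"ay": 0,"az": 0},{"fingers": 0,"x": 0,"y": 0,"z": 0.015,"ax": 0,"ay": 0,"az": 0},{"fingers": 0,"x": 0,"y": 0,"z": 0,"ax": 0,"ay": 0,"az": 0},{"fingers": -1,"x": 0,"y": 0,"z": 0,"ax": 0,"ay": 0,"az": 0},{"fingers": -1,"x": 0,"y": 0,"z": 0,"ax": 0,"ay": 0,"az": 0},{"fingers": -1,"x": 0,"y": 0,"z": 0,"ax": 0,"ay": 0,"az": 0},{"fingers": -1,"x": 0,"y": 0,"z": 0,"ax": 0,"ay": 0,"az": 0},{"fingers": -1,"x": 0,"y": 0,"z": 0,"ax": 0,"ay": 0,"az": 0}]' --grip_force 40

```text
clock: 36.2
tcp_pos: [0.6649, 0.0679, 0.0578]
orientation: [2.223, 2.218, 0.003]
contact_force: [-1.4, -0.5, 5.8]
grip_width: 0.0174
gripper_force: 39.4
```

arm_command --rows '[{"fingers": -1,"x": -0.002,"y": 0,"z": 0,"ax": 0,"ay": 0,"az": 0},{"fingers": -1,"x": -0.004,"y": 0,"z": 0,"ax": 0,"ay": 0,"az": 0},{"fingers": -1,"x": -0.006,"y": 0,"z": 0,"ax": 0,"ay": 0,"az": 0},{"fingers": -1,"x": -0.008,"y": 0,"z": 0,"ax": 0,"ay": 0,"az": 0},{"fingers": -1,"x": -0.01,"y": 0,"z": 0,"ax": 0,"ay": 0,"az": 0},{"fingers": -1,"x": -0.01,"y": 0,"z": 0,"ax": 0,"ay": 0,"az": 0},{"fingers": -1,"x": -0.01,"y": 0,"z": 0,"ax": 0,"ay": 0,"az": 0},{"fingers": -1,"x": -0.01,"y": 0,"z": 0,"ax": 0,"ay": 0,"az": 0},{"fingers": -1,"x": -0.01,"y": 0,"z": 0,"ax": 0,"ay": 0,"az": 0},{"fingers": -1,"x": -0.01,"y": 0,"z": 0,"ax": 0,"ay": 0,"az": 0}]'

```text
clock: 37.03
tcp_pos: [0.6646, -0.0106, 0.0578]
orientation: [-2.222, -2.22, -0.005]
contact_force: [-1.9, 3.5, 8.4]
grip_width: 0.0176
gripper_force: 39.6
```

arm_command --rows '[{"fingers": -1,"x": -0.01,"y": 0,"z": 0,"ax": 0,"ay": 0,"az": 0},{"fingers": -1,"x": -0.01,"y": 0,"z": 0,"ax": 0,"ay": 0,"az": 0},{"fingers": -1,"x": -0.01,"y": 0,"z": 0,"ax": 0,"ay": 0,"az": 0},{"fingers": -1,"x": -0.01,"y": 0,"z": 0,"ax": 0,"ay": 0,"az": 0},{"fingers": -1,"x": -0.01,"y": 0,"z": 0,"ax": 0,"ay": 0,"az": 0},{"fingers": -1,"x": -0.01,"y": 0,"z": 0,"ax": 0,"ay": 0,"az": 0},{"fingers": -1,"x": -0.01,"y": 0,"z": 0,"ax": 0,"ay": 0,"az": 0},{"fingers": -1,"x": -0.008,"y": 0,"z": 0,"ax": 0,"ay": 0,"az": 0},{"fingers": -1,"x": -0.005,"y": 0,"z": 0,"ax": 0,"ay": 0,"az": 0},{"fingers": -1,"x": -0.002,"y": 0,"z": 0,"ax": 0,"ay": 0,"az": 0}]'

```text
clock: 37.87
tcp_pos: [0.6643, -0.0975, 0.0578]
orientation: [2.224, 2.218, 0.003]
contact_force: [-2.3, 1.8, 7.6]
grip_width: 0.0176
gripper_force: 39.6
```

arm_command --rows '[{"fingers": -1,"x": -0.003,"y": 0,"z": 0,"ax": 0,"ay": 0,"az": 0},{"fingers": -1,"x": -0.003,"y": 0,"z": 0,"ax": 0,"ay": 0,"az": 0},{"fingers": -1,"x": -0.003,"y": 0,"z": 0,"ax": 0,"ay": 0,"az": 0},{"fingers": -1,"x": -0.002,"y": 0,"z": 0,"ax": 0,"ay": 0,"az": 0},{"fingers": -1,"x": 0,"y": 0,"z": 0,"ax": 0,"ay": 0,"az": 0},{"fingers": -1,"x": 0,"y": 0,"z": 0,"ax": 0,"ay": 0,"az": 0}]'

```text
clock: 38.37
tcp_pos: [0.6642, -0.1079, 0.0578]
orientation: [2.223, 2.218, 0.002]
contact_force: [-3.3, 0.8, 7.4]
grip_width: 0.0178
gripper_force: 39.5
```

arm_command --rows '[{"fingers": -1,"x": -0.002,"y": 0,"z": 0,"ax": 0,"ay": 0,"az": 0},{"fingers": -1,"x": 0,"y": 0,"z": 0,"ax": 0,"ay": 0,"az": 0},{"fingers": -1,"x": 0,"y": 0,"z": 0,"ax": 0,"ay": 0,"az": 0}]'

```text
clock: 38.62
tcp_pos: [0.6642, -0.1096, 0.0578]
orientation: [2.223, 2.219, 0.003]
contact_force: [-1.6, 0.9, 7.7]
grip_width: 0.0175
gripper_force: 39.6
```

arm_command --rows '[{"fingers": -1,"x": -0.002,"y": 0,"z": 0,"ax": 0,"ay": 0,"az": 0},{"fingers": -1,"x": 0,"y": 0,"z": 0,"ax": 0,"ay": 0,"az": 0},{"fingers": -1,"x": 0,"y": 0,"z": 0,"ax": 0,"ay": 0,"az": 0}]'

```text
clock: 38.87
tcp_pos: [0.6642, -0.1115, 0.0578]
orientation: [2.223, 2.219, 0.003]
contact_force: [-2.5, 1.0, 7.5]
grip_width: 0.0175
gripper_force: 39.6
```

arm_command --rows '[{"fingers": -1,"x": -0.0015,"y": 0,"z": 0,"ax": 0,"ay": 0,"az": 0},{"fingers": -1,"x": 0,"y": 0,"z": 0,"ax": 0,"ay": 0,"az": 0},{"fingers": -1,"x": 0,"y": 0,"z": 0,"ax": 0,"ay": 0,"az": 0}]'

```text
clock: 39.12
tcp_pos: [0.6642, -0.1129, 0.0578]
orientation: [2.223, 2.219, 0.003]
contact_force: [-2.2, 1.3, 8.2]
grip_width: 0.0176
gripper_force: 39.6
```

arm_command --rows '[{"fingers": -1,"x": -0.0015,"y": 0,"z": 0,"ax": 0,"ay": 0,"az": 0},{"fingers": -1,"x": 0,"y": 0,"z": 0,"ax": 0,"ay": 0,"az": 0},{"fingers": -1,"x": 0,"y": 0,"z": 0,"ax": 0,"ay": 0,"az": 0}]'

```text
clock: 39.37
tcp_pos: [0.6642, -0.1134, 0.0578]
orientation: [-2.222, -2.22, -0.004]
contact_force: [-2.7, 3.9, 9.4]
grip_width: 0.0175
gripper_force: 39.7
```

arm_command --rows '[{"fingers": -1,"x": -0.0015,"y": 0,"z": 0,"ax": 0,"ay": 0,"az": 0},{"fingers": -1,"x": 0,"y": 0,"z": 0,"ax": 0,"ay": 0,"az": 0},{"fingers": -1,"x": 0,"y": 0,"z": 0,"ax": 0,"ay": 0,"az": 0}]'

```text
clock: 39.62
tcp_pos: [0.6642, -0.1135, 0.0578]
orientation: [-2.22, -2.22, -0.005]
contact_force: [-2.9, 6.1, 10.5]
grip_width: 0.0174
gripper_force: 39.8
```

The tray is home (the force rises at y = -.1135). I release the knob and move over the handle.

arm_command --rows '[{"fingers": -1,"x": 0.003,"y": 0,"z": 0,"ax": 0,"ay": 0,"az": 0},{"fingers": 0,"x": 0,"y": 0,"z": 0,"ax": 0,"ay": 0,"az": 0},{"fingers": 0,"x": 0,"y": 0,"z": 0,"ax": 0,"ay": 0,"az": 0},{"fingers": 0,"x": 0,"y": 0,"z": 0,"ax": 0,"ay": 0,"az": 0},{"fingers": 0,"x": 0,"y": 0,"z": -0.02,"ax": 0,"ay": 0,"az": 0},{"fingers": 0,"x": 0,"y": 0,"z": -0.04,"ax": 0,"ay": 0,"az": 0},{"fingers": 0,"x": 0,"y": 0,"z": -0.04,"ax": 0,"ay": 0,"az": 0},{"fingers": 0,"x": 0,"y": 0,"z": -0.04,"ax": 0,"ay": 0,"az": 0},{"fingers": 0,"x": 0,"y": 0,"z": -0.04,"ax": 0,"ay": 0,"az": -7},{"fingers": 0,"x": 0,"y": 0,"z": -0.04,"ax": 0,"ay": 0,"az": -7}]'

```text
clock: 40.45
tcp_pos: [0.663, -0.1134, 0.278]
orientation: [1.93, 2.479, -0.001]
contact_force: [0.6, 0.5, -0.2]
grip_width: 0.0426
gripper_force: 0.0
```

arm_command --rows '[{"fingers": 0,"x": 0,"y": 0,"z": -0.04,"ax": 0,"ay": 0,"az": -7},{"fingers": 0,"x": 0,"y": 0,"z": -0.04,"ax": 0,"ay": 0,"az": -7},{"fingers": 0,"x": 0,"y": 0,"z": -0.04,"ax": 0,"ay": 0,"az": -7},{"fingers": 0,"x": -0.0285,"y": -0.02,"z": 0,"ax": 0,"ay": 0,"az": 0},{"fingers": 0,"x": -0.0285,"y": -0.02,"z": 0,"ax": 0,"ay": 0,"az": 0},{"fingers": 0,"x": -0.0285,"y": -0.02,"z": 0,"ax": 0,"ay": 0,"az": 0},{"fingers": 0,"x": -0.0285,"y": -0.02,"z": 0,"ax": 0,"ay": 0,"az": 0},{"fingers": 0,"x": 0,"y": 0,"z": 0,"ax": 0,"ay": 0,"az": 0},{"fingers": 0,"x": 0,"y": 0,"z": 0,"ax": 0,"ay": 0,"az": 0},{"fingers": 0,"x": 0,"y": 0,"z": 0,"ax": 0,"ay": 0,"az": 0}]'

```text
clock: 41.28
tcp_pos: [0.6631, -0.2522, 0.3958]
orientation: [-1.453, -2.784, -0.001]
contact_force: [-0.7, 0.2, 0.5]
grip_width: 0.0426
gripper_force: 0.0
```

```bash
cat >> meas.py <<'E'
def bar(f):
    P=cloud(f);X,Y,Z=P[...,0],P[...,1],P[...,2];m=(np.hypot(X-.663,Y+.2535)<.065)&(Z>.2)&(Z<.285);q=P[m]
    q=q[q[:,2]>np.median(q[:,2])-.012]
    w,v=np.linalg.eigh(np.cov(q[:,:2].T));d=v[:,1];n=v[:,0];s=q[:,:2]@d;t=q[:,:2]@n
    mid=d*(np.percentile(s,1)+np.percentile(s,99))/2+n*np.median(t)
    c=q[abs(s-(s.min()+s.max())/2)<.02]
    print('bar len',np.ptp(s),'mid',mid,'dir',np.degrees(np.arctan2(d[1],d[0])).round(1),'top z',np.median(c[:,2]),len(q))
E
python3 - <<'E'
from meas import *
go((.663,-.2535,.245));f=snap('wrist','w26');bar(f)
t=snap('top','t3');print('home: board top in top/wrist hidden')
E
```

```text
{'clock': 41.2833, 'joints': [-0.0815, 0.4938, 0.5879, 1.2503, -0.2679, 1.4744, 1.0845], 'tcp_pos': [0.6631, -0.2522, 0.3958], 'orientation': [-1.4533, -2.7844, -0.0008], 'contact_force': [-0.6825, 0.1964, 0.5314], 'moment': [0.0964, -0.0583, 0.0129], 'gripper_force': 0.0, 'grip_width': 0.0426}
psi 124.88 tool z [-4.e-04  8.e-04 -1.e+00]
tool shift [-0.0012 -0.0008  0.1508]
bar len 0.09624797066763224 mid [ 0.66250875 -0.25267637] dir 125.2 top z 0.263391224257101 1723
home: board top in top/wrist hidden
```

View pics/w26.png

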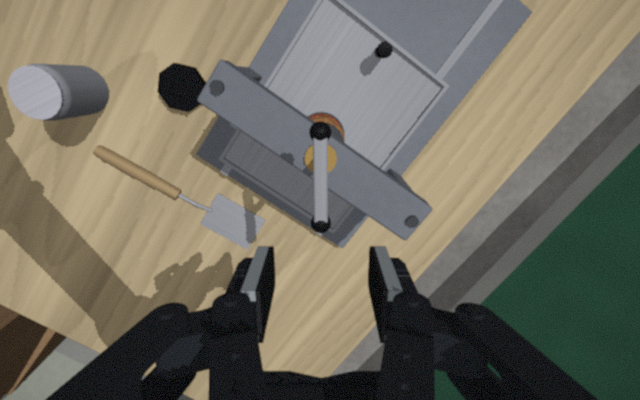

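The bar is vertical in the picture, mid (320,178), aligned between the pads, and it is at (.6625,-.2527) with its top at .263. I grip it and turn.

arm_command --rows '[{"fingers": 0,"x": 0,"y": -0.0008,"z": 0.03,"ax": 0,"ay": 0,"az": 0},{"fingers": 0,"x": 0,"y": 0,"z": 0.035,"ax": 0,"ay": 0,"az": 0},{"fingers": 0,"x": 0,"y": 0,"z": 0.035,"ax": 0,"ay": 0,"az": 0},{"fingers": 0,"x": 0,"y": 0,"z": 0.03,"ax": 0,"ay": 0,"az": 0},{"fingers": 0,"x": 0,"y": 0,"z": 0.02,"ax": 0,"ay": 0,"az": 0},{"fingers": 0,"x": 0,"y": 0,"z": 0,"ax": 0,"ay": 0,"az": 0},{"fingers": 0,"x": 0,"y": 0,"z": 0,"ax": 0,"ay": 0,"az": 0}]'

```text
clock: 41.97
tcp_pos: [0.6625, -0.2512, 0.2456]
orientation: [-1.449, -2.785, -0.0]
contact_force: [0.6, -0.5, 2.1]
grip_width: 0.0425
gripper_force: 0.0
```

arm_command --rows '[{"fingers": -1,"x": 0,"y": 0,"z": 0,"ax": 0,"ay": 0,"az": 0},{"fingers": -1,"x": 0,"y": 0,"z": 0,"ax": 0,"ay": 0,"az": 0},{"fingers": -1,"x": 0,"y": 0,"z": 0,"ax": 0,"ay": 0,"az": 0},{"fingers": -1,"x": 0,"y": 0,"z": 0,"ax": 0,"ay": 0,"az": 0},{"fingers": -1,"x": 0,"y": 0,"z": 0,"ax": 0,"ay": 0,"az": 0},{"fingers": -1,"x": 0,"y": 0,"z": 0,"ax": 0,"ay": 0,"az": 0}]' --grip_force 80

```text
clock: 42.47
tcp_pos: [0.663, -0.2536, 0.2488]
orientation: [1.452, 2.783, 0.001]
contact_force: [-2.5, 1.1, 5.9]
grip_width: 0.009
gripper_force: 80.7
```

Run:
```python
from meas import *
go((.6625,-.2527,.246))
P=cloud(load('w26'));X,Y,Z=P[...,0],P[...,1],P[...,2];m=(abs(Y+.253)<.018)&((abs(X-.585)<.03)|(abs(X-.74)<.03))&(abs(Z-.175)<.012);print('beam z (should be .175)',np.median(Z[m]))
```

```text
{'clock': 42.4667, 'joints': [-0.0768, 0.5657, 0.5503, 1.4676, -0.307, 1.1915, 1.1261], 'tcp_pos': [0.663, -0.2536, 0.2488], 'orientation': [1.4518, 2.7826, 0.001], 'contact_force': [-2.4994, 1.09, 5.9005], 'moment': [0.1429, 0.4951, 0.1322], 'gripper_force': 80.695, 'grip_width': 0.009}
psi 124.89 tool z [ 3.e-03 -8.e-04 -1.e+00]
tool shift [0.001  0.0001 0.0028]
beam z (should be .175) 0.17409309162253803
```

arm_command --rows '[{"fingers": -1,"x": 0,"y": 0,"z": 0.0006,"ax": 0,"ay": 0,"az": 7},{"fingers": -1,"x": 0,"y": 0,"z": 0.0006,"ax": 0,"ay": 0,"az": 7},{"fingers": -1,"x": 0,"y": 0,"z": 0.0006,"ax": 0,"ay": 0,"az": 7},{"fingers": -1,"x": 0,"y": 0,"z": 0.0006,"ax": 0,"ay": 0,"az": 7},{"fingers": -1,"x": 0,"y": 0,"z": 0.0006,"ax": 0,"ay": 0,"az": 7},{"fingers": -1,"x": 0,"y": 0,"z": 0.0006,"ax": 0,"ay": 0,"az": 7},{"fingers": -1,"x": 0,"y": 0,"z": 0.0006,"ax": 0,"ay": 0,"az": 7},{"fingers": -1,"x": 0,"y": 0,"z": 0.0006,"ax": 0,"ay": 0,"az": 7},{"fingers": -1,"x": 0,"y": 0,"z": 0,"ax": 0,"ay": 0,"az": 0}]'

```text
clock: 43.22
tcp_pos: [0.664, -0.2535, 0.2441]
orientation: [2.593, 1.767, 0.004]
contact_force: [1.0, 0.6, 6.3]
grip_width: 0.0096
gripper_force: 80.7
```

Run:
```python
from meas import *
go((.663,-.2536,.246))
```

```text
{'clock': 43.2167, 'joints': [-0.2114, 0.6321, 0.7872, 1.4819, -0.4633, 1.2153, 0.2651], 'tcp_pos': [0.664, -0.2535, 0.2441], 'orientation': [2.5926, 1.7673, 0.0042], 'contact_force': [1.0421, 0.6435, 6.3465], 'moment': [-0.015, -0.0147, -0.202], 'gripper_force': 80.7184, 'grip_width': 0.0096}
psi 68.56 tool z [ 0.0044 -0.0018 -1.    ]
tool shift [-0.0004 -0.0009 -0.0019]
```

arm_command --rows '[{"fingers": -1,"x": 0,"y": 0,"z": 0.0006,"ax": 0,"ay": 0,"az": 7},{"fingers": -1,"x": 0,"y": 0,"z": 0.0006,"ax": 0,"ay": 0,"az": 7},{"fingers": -1,"x": 0,"y": 0,"z": 0.0006,"ax": 0,"ay": 0,"az": 7},{"fingers": -1,"x": 0,"y": 0,"z": 0.0006,"ax": 0,"ay": 0,"az": 7},{"fingers": -1,"x": 0,"y": 0,"z": 0.0006,"ax": 0,"ay": 0,"az": 7},{"fingers": -1,"x": 0,"y": 0,"z": 0.0006,"ax": 0,"ay": 0,"az": 7},{"fingers": -1,"x": 0,"y": 0,"z": 0.0006,"ax": 0,"ay": 0,"az": 7},{"fingers": -1,"x": 0,"y": 0,"z": 0.0006,"ax": 0,"ay": 0,"az": 7},{"fingers": -1,"x": 0,"y": 0,"z": 0.0006,"ax": 0,"ay": 0,"az": 7},{"fingers": -1,"x": 0,"y": 0,"z": 0.0006,"ax": 0,"ay": 0,"az": 7}]'

```text
clock: 44.05
tcp_pos: [0.6647, -0.2545, 0.2384]
orientation: [3.138, -0.038, 0.01]
contact_force: [3.6, -3.4, 4.0]
grip_width: 0.0096
gripper_force: 80.4
```

Run:
```python
from meas import *
go((.663,-.2536,.246))
```

```text
{'clock': 44.05, 'joints': [-0.3417, 0.7626, 1.0777, 1.4966, -0.6867, 1.2877, -0.7853], 'tcp_pos': [0.6647, -0.2545, 0.2384], 'orientation': [3.1376, -0.0376, 0.01], 'contact_force': [3.5715, -3.4208, 3.9714], 'moment': [-0.7344, -0.619, 0.226], 'gripper_force': 80.3905, 'grip_width': 0.0096}
psi -1.37 tool z [ 0.0063 -0.0038 -1.    ]
tool shift [-0.0016 -0.0008 -0.0076]
```

arm_command --rows '[{"fingers": -1,"x": 0,"y": 0,"z": 0.0006,"ax": 0,"ay": 0,"az": 7},{"fingers": -1,"x": 0,"y": 0,"z": 0.0006,"ax": 0,"ay": 0,"az": 7},{"fingers": -1,"x": 0,"y": 0,"z": 0.0006,"ax": 0,"ay": 0,"az": 7},{"fingers": -1,"x": 0,"y": 0,"z": 0.0006,"ax": 0,"ay": 0,"az": 7},{"fingers": -1,"x": 0,"y": 0,"z": 0.0006,"ax": 0,"ay": 0,"az": 7},{"fingers": -1,"x": 0,"y": 0,"z": 0.0006,"ax": 0,"ay": 0,"az": 7},{"fingers": -1,"x": 0,"y": 0,"z": 0.0006,"ax": 0,"ay": 0,"az": 7},{"fingers": -1,"x": 0,"y": 0,"z": 0.0006,"ax": 0,"ay": 0,"az": 7},{"fingers": -1,"x": 0,"y": 0,"z": 0.0006,"ax": 0,"ay": 0,"az": 7},{"fingers": -1,"x": 0,"y": 0,"z": 0,"ax": 0,"ay": 0,"az": 0}]'

```text
clock: 44.88
tcp_pos: [0.664, -0.2555, 0.233]
orientation: [2.655, -1.674, 0.012]
contact_force: [2.7, -4.7, 7.2]
grip_width: 0.0096
gripper_force: 80.8
```

Run:
```python
from meas import *
go((.663,-.2536,.246))
```

```text
{'clock': 44.8833, 'joints': [-0.4057, 0.9149, 1.3103, 1.5065, -0.8894, 1.3978, -1.7428], 'tcp_pos': [0.664, -0.2555, 0.233], 'orientation': [2.6554, -1.6743, 0.0116], 'contact_force': [2.6505, -4.7322, 7.1553], 'moment': [-0.8998, -0.4164, -0.3141], 'gripper_force': 80.7769, 'grip_width': 0.0096}
psi -64.47 tool z [ 0.0049 -0.006  -1.    ]
tool shift [-0.002   0.0001 -0.013 ]
```

arm_command --rows '[{"fingers": 0,"x": 0,"y": 0,"z": 0,"ax": 0,"ay": 0,"az": 0},{"fingers": 0,"x": 0,"y": 0,"z": 0,"ax": 0,"ay": 0,"az": 0},{"fingers": 0,"x": 0,"y": 0,"z": 0,"ax": 0,"ay": 0,"az": 0},{"fingers": 0,"x": 0,"y": 0,"z": -0.03,"ax": 0,"ay": 0,"az": 0},{"fingers": 0,"x": 0,"y": 0,"z": -0.04,"ax": 0,"ay": 0,"az": 0},{"fingers": 0,"x": 0,"y": 0,"z": -0.04,"ax": 0,"ay": 0,"az": 0},{"fingers": 0,"x": 0,"y": 0,"z": -0.04,"ax": 0,"ay": 0,"az": -7},{"fingers": 0,"x": 0,"y": 0,"z": 0,"ax": 0,"ay": 0,"az": -7},{"fingers": 0,"x": 0,"y": 0,"z": 0,"ax": 0,"ay": 0,"az": -7},{"fingers": 0,"x": 0,"y": 0,"z": 0,"ax": 0,"ay": 0,"az": -7}]'

```text
clock: 45.72
tcp_pos: [0.6625, -0.2528, 0.3809]
orientation: [-2.989, 0.963, -0.002]
contact_force: [0.2, 0.3, 0.4]
grip_width: 0.0427
gripper_force: 0.0
```

arm_command --rows '[{"fingers": 0,"x": 0,"y": 0,"z": 0,"ax": 0,"ay": 0,"az": -7},{"fingers": 0,"x": 0,"y": 0,"z": 0,"ax": 0,"ay": 0,"az": -7},{"fingers": 0,"x": 0,"y": 0,"z": 0,"ax": 0,"ay": 0,"az": -7},{"fingers": 0,"x": 0,"y": 0,"z": 0,"ax": 0,"ay": 0,"az": -7},{"fingers": 0,"x": 0,"y": 0,"z": 0,"ax": 0,"ay": 0,"az": -7},{"fingers": 0,"x": 0,"y": 0,"z": 0,"ax": 0,"ay": 0,"az": -7},{"fingers": 0,"x": 0,"y": 0,"z": 0,"ax": 0,"ay": 0,"az": -7},{"fingers": 0,"x": 0,"y": 0,"z": 0,"ax": 0,"ay": 0,"az": -7},{"fingers": 0,"x": 0,"y": 0,"z": 0,"ax": 0,"ay": 0,"az": -7},{"fingers": 0,"x": 0,"y": 0,"z": 0,"ax": 0,"ay": 0,"az": -7}]'

```text
clock: 46.55
tcp_pos: [0.6623, -0.2525, 0.38]
orientation: [-3.001, -0.926, -0.0]
contact_force: [-0.4, 0.9, -0.6]
grip_width: 0.0428
gripper_force: 0.0
```

arm_command --rows '[{"fingers": 0,"x": 0,"y": 0,"z": 0,"ax": 0,"ay": 0,"az": -7},{"fingers": 0,"x": 0,"y": 0,"z": 0,"ax": 0,"ay": 0,"az": -7},{"fingers": 0,"x": 0,"y": 0,"z": 0,"ax": 0,"ay": 0,"az": -7},{"fingers": 0,"x": 0,"y": 0,"z": 0,"ax": 0,"ay": 0,"az": -7},{"fingers": 0,"x": 0,"y": 0,"z": 0,"ax": 0,"ay": 0,"az": -7},{"fingers": 0,"x": 0,"y": 0,"z": 0,"ax": 0,"ay": 0,"az": -7},{"fingers": 0,"x": 0,"y": 0,"z": 0,"ax": 0,"ay": 0,"az": -7},{"fingers": 0,"x": 0,"y": 0,"z": 0,"ax": 0,"ay": 0,"az": -7},{"fingers": 0,"x": 0,"y": 0,"z": 0,"ax": 0,"ay": 0,"az": -7},{"fingers": 0,"x": 0,"y": 0,"z": 0,"ax": 0,"ay": 0,"az": -7}]'

```text
clock: 47.38
tcp_pos: [0.6622, -0.2525, 0.38]
orientation: [-1.928, -2.48, -0.001]
contact_force: [0.4, -0.2, -0.1]
grip_width: 0.0427
gripper_force: 0.0
```

arm_command --rows '[{"fingers": 0,"x": 0,"y": 0,"z": 0,"ax": 0,"ay": 0,"az": -7},{"fingers": 0,"x": 0,"y": 0,"z": 0,"ax": 0,"ay": 0,"az": -5},{"fingers": 0,"x": 0,"y": 0,"z": 0,"ax": 0,"ay": 0,"az": 0},{"fingers": 0,"x": 0,"y": 0,"z": 0,"ax": 0,"ay": 0,"az": 0},{"fingers": 0,"x": 0,"y": 0,"z": 0,"ax": 0,"ay": 0,"az": 0}]'

```text
clock: 47.8
tcp_pos: [0.6623, -0.2528, 0.38]
orientation: [-1.67, -2.66, -0.0]
contact_force: [-0.7, -0.1, 0.6]
grip_width: 0.0427
gripper_force: 0.0
```

Run:
```python
from meas import *
go((.663,-.2535,.23));f=snap('wrist','w27');bar(f)
P=cloud(f);X,Y,Z=P[...,0],P[...,1],P[...,2];m=(abs(Y+.253)<.018)&((abs(X-.585)<.03)|(abs(X-.74)<.03))&(abs(Z-.175)<.012);print('beam z',np.median(Z[m]))
```

```text
{'clock': 47.8, 'joints': [-0.1167, 0.5079, 0.6452, 1.283, -0.2995, 1.4461, 0.9529], 'tcp_pos': [0.6623, -0.2528, 0.38], 'orientation': [-1.6704, -2.6604, -0.0004], 'contact_force': [-0.7006, -0.0917, 0.6127], 'moment': [-0.0099, 0.0279, -0.0256], 'gripper_force': 0.0, 'grip_width': 0.0427}
psi 115.75 tool z [-1.e-04  3.e-04 -1.e+00]
tool shift [-0.001   0.0004  0.15  ]
bar len 0.0966154868702841 mid [ 0.66264166 -0.25238188] dir 115.3 top z 0.24751578975633037 1746
beam z 0.17407210034497445
```

arm_command --rows '[{"fingers": 0,"x": 0.0003,"y": 0.0004,"z": 0.03,"ax": 0,"ay": 0,"az": 0.4},{"fingers": 0,"x": 0,"y": 0,"z": 0.035,"ax": 0,"ay": 0,"az": 0},{"fingers": 0,"x": 0,"y": 0,"z": 0.035,"ax": 0,"ay": 0,"az": 0},{"fingers": 0,"x": 0,"y": 0,"z": 0.03,"ax": 0,"ay": 0,"az": 0},{"fingers": 0,"x": 0,"y": 0,"z": 0.018,"ax": 0,"ay": 0,"az": 0},{"fingers": 0,"x": 0,"y": 0,"z": 0,"ax": 0,"ay": 0,"az": 0},{"fingers": -1,"x": 0,"y": 0,"z": 0,"ax": 0,"ay": 0,"az": 0},{"fingers": -1,"x": 0,"y": 0,"z": 0,"ax": 0,"ay": 0,"az": 0},{"fingers": -1,"x": 0,"y": 0,"z": 0,"ax": 0,"ay": 0,"az": 0},{"fingers": -1,"x": 0,"y": 0,"z": 0,"ax": 0,"ay": 0,"az": 0}]' --grip_force 80

```text
clock: 48.68
tcp_pos: [0.6632, -0.2534, 0.2345]
orientation: [1.676, 2.654, 0.001]
contact_force: [-2.9, -0.2, 5.0]
grip_width: 0.0091
gripper_force: 80.3
```

arm_command --rows '[{"fingers": -1,"x": 0,"y": 0,"z": 0,"ax": 0,"ay": 0,"az": 0},{"fingers": -1,"x": 0,"y": 0,"z": 0,"ax": 0,"ay": 0,"az": 0},{"fingers": -1,"x": 0,"y": 0,"z": 0.0006,"ax": 0,"ay": 0,"az": 7},{"fingers": -1,"x": 0,"y": 0,"z": 0.0006,"ax": 0,"ay": 0,"az": 7},{"fingers": -1,"x": 0,"y": 0,"z": 0.0006,"ax": 0,"ay": 0,"az": 7},{"fingers": -1,"x": 0,"y": 0,"z": 0.0006,"ax": 0,"ay": 0,"az": 7},{"fingers": -1,"x": 0,"y": 0,"z": 0.0006,"ax": 0,"ay": 0,"az": 7},{"fingers": -1,"x": 0,"y": 0,"z": 0.0006,"ax": 0,"ay": 0,"az": 7},{"fingers": -1,"x": 0,"y": 0,"z": 0.0006,"ax": 0,"ay": 0,"az": 7}]'

```text
clock: 49.43
tcp_pos: [0.6641, -0.2535, 0.2305]
orientation: [2.629, 1.713, 0.005]
contact_force: [-0.2, -1.7, 4.9]
grip_width: 0.0096
gripper_force: 80.3
```

Run:
```python
from meas import *
go((.663,-.2536,.246))
```

```text
{'clock': 49.4333, 'joints': [-0.2247, 0.6532, 0.8113, 1.4979, -0.4934, 1.1981, 0.2469], 'tcp_pos': [0.6641, -0.2535, 0.2305], 'orientation': [2.6286, 1.7129, 0.0045], 'contact_force': [-0.2028, -1.6901, 4.9304], 'moment': [-0.2636, 0.0039, 0.2102], 'gripper_force': 80.2718, 'grip_width': 0.0096}
psi 66.18 tool z [ 0.0047 -0.0019 -1.    ]
tool shift [-0.0006 -0.0008 -0.0155]
```

arm_command --rows '[{"fingers": -1,"x": 0,"y": 0,"z": 0.0006,"ax": 0,"ay": 0,"az": 7},{"fingers": -1,"x": 0,"y": 0,"z": 0.0006,"ax": 0,"ay": 0,"az": 7},{"fingers": -1,"x": 0,"y": 0,"z": 0.0006,"ax": 0,"ay": 0,"az": 7},{"fingers": -1,"x": 0,"y": 0,"z": 0.0006,"ax": 0,"ay": 0,"az": 7},{"fingers": -1,"x": 0,"y": 0,"z": 0.0006,"ax": 0,"ay": 0,"az": 7},{"fingers": -1,"x": 0,"y": 0,"z": 0.0006,"ax": 0,"ay": 0,"az": 7},{"fingers": -1,"x": 0,"y": 0,"z": 0.0006,"ax": 0,"ay": 0,"az": 7}]'

```text
clock: 50.02
tcp_pos: [0.6647, -0.2542, 0.2264]
orientation: [3.102, 0.469, 0.008]
contact_force: [2.0, -3.6, 4.0]
grip_width: 0.0096
gripper_force: 80.2
```

Run:
```python
from meas import *
go((.663,-.2536,.246))
```

```text
{'clock': 50.0167, 'joints': [-0.3191, 0.7442, 1.0159, 1.508, -0.652, 1.2487, -0.4868], 'tcp_pos': [0.6647, -0.2542, 0.2264], 'orientation': [3.1016, 0.4694, 0.0083], 'contact_force': [1.9777, -3.6294, 3.9855], 'moment': [-0.8195, -0.3936, 0.2244], 'gripper_force': 80.1959, 'grip_width': 0.0096}
psi 17.21 tool z [ 0.0059 -0.0038 -1.    ]
tool shift [-0.0013 -0.0009 -0.0196]
```

arm_command --rows '[{"fingers": -1,"x": 0,"y": 0,"z": 0.0006,"ax": 0,"ay": 0,"az": 7},{"fingers": -1,"x": 0,"y": 0,"z": 0.0006,"ax": 0,"ay": 0,"az": 7},{"fingers": -1,"x": 0,"y": 0,"z": 0.0006,"ax": 0,"ay": 0,"az": 7},{"fingers": -1,"x": 0,"y": 0,"z": 0.0006,"ax": 0,"ay": 0,"az": 7},{"fingers": -1,"x": 0,"y": 0,"z": 0.0006,"ax": 0,"ay": 0,"az": 7},{"fingers": -1,"x": 0,"y": 0,"z": 0.0006,"ax": 0,"ay": 0,"az": 7}]'

```text
clock: 50.52
tcp_pos: [0.6646, -0.255, 0.223]
orientation: [3.064, -0.674, 0.011]
contact_force: [3.5, -6.5, 3.9]
grip_width: 0.0094
gripper_force: 80.2
```

Run:
```python
from meas import *
go((.663,-.2536,.246))
```

```text
{'clock': 50.5167, 'joints': [-0.3759, 0.8401, 1.1793, 1.5151, -0.791, 1.3136, -1.1183], 'tcp_pos': [0.6646, -0.255, 0.223], 'orientation': [3.0643, -0.6735, 0.011], 'contact_force': [3.5387, -6.5073, 3.8755], 'moment': [-1.2063, -0.4151, 0.3412], 'gripper_force': 80.2406, 'grip_width': 0.0094}
psi -24.79 tool z [ 0.0059 -0.0055 -1.    ]
tool shift [-0.0019 -0.0005 -0.023 ]
```

arm_command --rows '[{"fingers": -1,"x": 0,"y": 0,"z": 0.0006,"ax": 0,"ay": 0,"az": 7},{"fingers": -1,"x": 0,"y": 0,"z": 0.0006,"ax": 0,"ay": 0,"az": 7},{"fingers": -1,"x": 0,"y": 0,"z": 0.0006,"ax": 0,"ay": 0,"az": 7},{"fingers": -1,"x": 0,"y": 0,"z": 0.0006,"ax": 0,"ay": 0,"az": 7}]'

```text
clock: 50.85
tcp_pos: [0.6643, -0.2554, 0.2206]
orientation: [2.811, -1.396, 0.012]
contact_force: [1.7, -6.6, 4.8]
grip_width: 0.0096
gripper_force: 80.4
```

Run:
```python
from meas import *
go((.663,-.2536,.246));print(r.get_obs()['tau'][6])
```

```text
{'clock': 50.85, 'joints': [-0.4005, 0.9088, 1.2783, 1.5193, -0.8797, 1.3657, -1.5458], 'tcp_pos': [0.6643, -0.2554, 0.2206], 'orientation': [2.8109, -1.3956, 0.012], 'contact_force': [1.7237, -6.6058, 4.849], 'moment': [-1.3827, -0.3081, 0.3986], 'gripper_force': 80.3672, 'grip_width': 0.0096}
psi -52.81 tool z [ 0.0054 -0.0063 -1.    ]
tool shift [-0.002  -0.0001 -0.0254]
1.3206727802753448
```

The torque climbs from .22 to .40 as predicted, with about 103° past touch so far. I add the last 19°.

arm_command --rows '[{"fingers": -1,"x": 0,"y": 0,"z": 0.0006,"ax": 0,"ay": 0,"az": 6.5},{"fingers": -1,"x": 0,"y": 0,"z": 0.0006,"ax": 0,"ay": 0,"az": 6.5},{"fingers": -1,"x": 0,"y": 0,"z": 0.0005,"ax": 0,"ay": 0,"az": 5.5}]'

```text
clock: 51.1
tcp_pos: [0.664, -0.2555, 0.2191]
orientation: [2.551, -1.829, 0.012]
contact_force: [1.2, -6.4, 7.1]
grip_width: 0.0098
gripper_force: 80.6
```

Run:
```python
from meas import *
go((.663,-.2536,.246));print(r.get_obs()['tau'][6])
```

```text
{'clock': 51.1, 'joints': [-0.4113, 0.954, 1.3377, 1.5217, -0.9343, 1.4021, -1.8322], 'tcp_pos': [0.664, -0.2555, 0.2191], 'orientation': [2.5507, -1.8294, 0.0122], 'contact_force': [1.1818, -6.4492, 7.1237], 'moment': [-1.3011, -0.0878, 0.3924], 'gripper_force': 80.6198, 'grip_width': 0.0098}
psi -71.3 tool z [ 0.0048 -0.0067 -1.    ]
tool shift [-0.0019  0.0002 -0.0269]
0.7638268545269966
```

arm_command --rows '[{"fingers": -1,"x": 0,"y": 0,"z": 0,"ax": 0,"ay": 0,"az": 0},{"fingers": 0,"x": 0,"y": 0,"z": 0,"ax": 0,"ay": 0,"az": 0},{"fingers": 0,"x": 0,"y": 0,"z": 0,"ax": 0,"ay": 0,"az": 0},{"fingers": 0,"x": 0,"y": 0,"z": 0,"ax": 0,"ay": 0,"az": 0},{"fingers": 0,"x": 0,"y": 0,"z": -0.03,"ax": 0,"ay": 0,"az": 0},{"fingers": 0,"x": 0,"y": 0,"z": -0.04,"ax": 0,"ay": 0,"az": 0},{"fingers": 0,"x": 0,"y": 0,"z": -0.04,"ax": 0,"ay": 0,"az": 0},{"fingers": 0,"x": 0,"y": 0,"z": -0.04,"ax": 0,"ay": 0,"az": 0},{"fingers": 0,"x": 0,"y": 0,"z": 0,"ax": 0,"ay": 0,"az": 0},{"fingers": 0,"x": 0,"y": 0,"z": 0,"ax": 0,"ay": 0,"az": 0}]'

```text
clock: 51.93
tcp_pos: [0.663, -0.2532, 0.3687]
orientation: [-2.557, 1.823, -0.006]
contact_force: [0.8, 0.2, -1.2]
grip_width: 0.0426
gripper_force: 0.0
```

Run:
```python
from meas import *
st();f=snap('wrist','w28');bar(f);s=snap('scene','s3');snap('top','t4')
P=cloud(f);X,Y,Z=P[...,0],P[...,1],P[...,2];m=(abs(Y+.253)<.018)&((abs(X-.585)<.03)|(abs(X-.74)<.03))&(abs(Z-.175)<.012);print('beam z',np.median(Z[m]))
cv2.imwrite('pics/fin.png',cv2.resize(s['frame'][140:340,170:350,::-1],(540,600),interpolation=cv2.INTER_CUBIC))
```

```text
{'clock': 51.9333, 'joints': [-0.393, 0.8174, 1.3905, 1.3233, -0.8039, 1.6082, -1.9341], 'tcp_pos': [0.663, -0.2532, 0.3687], 'orientation': [-2.5567, 1.8225, -0.0062], 'contact_force': [0.8338, 0.1849, -1.1533], 'moment': [0.0059, 0.0255, 0.0122], 'gripper_force': 0.0, 'grip_width': 0.0426}
bar len 0.09567241534175841 mid [ 0.66361612 -0.25588107] dir 108.8 top z 0.23210334810898275 1727
beam z 0.1741232534784633
```

View pics/fin.png

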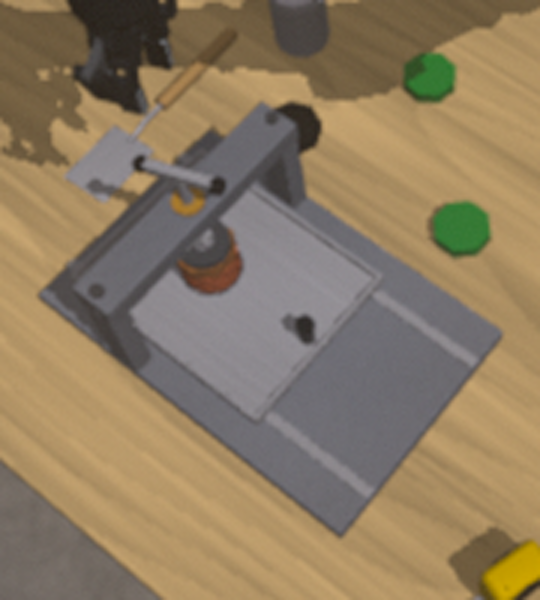

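The stack sits clamped under the platen (crop (212,255)), and the tape, knife and tin are undisturbed. Bar height gives handle ≈ 7.54 rad, about 2.1 rad past touch. Last check is that the tray is home.

Run:
```python
from meas import *
for n in('w26','t3','t4','s3','top0'):
    P=cloud(load(n));X,Y,Z=P[...,0],P[...,1],P[...,2];yc=-.0875 if n=='top0' else -.1125
    m=(abs(X-.664)<.025)&(abs(Y-yc)<.022)&(Z>.058)&(Z<.076);q=P[m];print(n,len(q),q.mean(0).round(4),((q.min(0)+q.max(0))/2).round(4))
for n in('top0','t4'):
    P=cloud(load(n));X,Y,Z=P[...,0],P[...,1],P[...,2];m=(abs(Y+.253)<.04)&((abs(X-.57)<.03)|(abs(X-.75)<.03))&(abs(Z-.175)<.008);print('beam y',np.percentile(Y[m],[2,98]).mean())
```

```text
w26 217 [ 0.6633 -0.1137  0.0685] [ 0.6634 -0.1136  0.0647]
t3 48 [ 0.6603 -0.1128  0.0692] [ 0.661  -0.1134  0.0674]<stdin>:4: RuntimeWarning: Mean of empty slice.
  ret = um.true_divide(
Traceback (most recent call last):
ValueError: zero-size array to reduction operation minimum which has no identity
```

The knob is at y -.1136 after release, so the tray is home. The arm is clear, so I hand in.

```bash
python3 -c "
from bench import r
print(r.hand_in())"
```

```text
the job is handed in; nothing more can be done
None
```

The job is handed in: the three discs found in the mould are stacked on the ring with the wooden board on top. The tray is home and the press is clamped at about a third of a turn (roughly 2.1 rad) past first touch, by bar height and rising torque; the tape, knife and tin were not touched.

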